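Set the vent plug in a rearing-tub lid with the struck setting jig

TASK

Slide the white tub lid along the jig's board until it rests against both locating pins, so that its orange vent plug is under the setter pin, then take the mallet by its handle and strike the setter's head a brisk blow (more if needed) so that it drives the plug fully home in the lid. Stand the mallet back on its head on the round cork pad, and slide the lid back out towards the front of the board until no part of it is under the setter pin, leaving it flat on the board. Do not lift the lid off the board or work the setter or the plug with the gripper, and leave everything else on the bench where it is.

Things in the scene. Friction and masses are not known exactly. Their poses are not given: they have to be found in the camera images.
- jig: Green cast setting jig on a plywood board, fixed, at a small yaw. Origin on the bench under the setter pin's axis; x runs from the board's front (robot's side) to the column at the back, z up. Board 15 mm thick, x -230 to 170, y -100 to 100 mm. The column stands behind the lid's place (x 102 to 148, y -20 to 20, up to 125 mm high).
- boss (a point): Middle of the lower face of the round guide boss (radius 18 mm, 80 to 128 mm above the bench) that carries the setter pin; axes as the jig's. An arm 30 mm wide, 89 to 125 mm above the bench, joins it to the column behind. Keep the gripper's body clear of it: in front of it, or tilted.
- pin_left (a point): Foot of one of the two upright steel locating pins on the board, 16 mm in diameter, 22 mm high, at jig x = 44, y = 76 mm. A lid that touches both has its centre under the setter pin (jig x = y = 0), so push it there from the front, straight through its centre.
- pin_right (a point): Foot of the other locating pin, at jig x = 44, y = -76 mm.
- anvil (a point): Point on the top face of the jig's board (15 mm above the bench) on the setter pin's axis: where the lid's centre belongs for the blow. Axes as the jig's.
- setter (a joint): Steel setter pin, sprung up in the boss: 0 up, grows downward, stop at 0.0283 m. Up, its foot (26 mm in diameter) is 38 mm above the board; it meets the plug at 0.020 to 0.023 and has it home at 0.0275. Spring 3 N (top) to 10 N (bottom), plug 5 N more. Must be struck, not slowly pressed: going down at over 0.1 m/s under the mallet. Bring the mallet down at 0.2 m/s or more, through to the bottom.
- setter_head (a point): Centre of the top face of the setter's dark round striking head (42 mm in diameter, 30 mm high, flat middle 36 mm), 202 mm above the bench when up. Moves down with the setter, which springs back up by itself.
- lid: Loose white round tub lid lying on the board, 160 mm in diameter, 16 mm high, 0.11 kg, slippery. Origin at the centre of its underside. A raised rim 6 mm wide surrounds a recessed panel that lies 8 mm below the rim's top, so it can be pushed by its outer edge or drawn by fingertips set just inside the rim. Its yaw does not matter.
- plug_top (a point): Centre of the top of the orange vent plug in the middle of the lid: a round flange 28 mm in diameter and 3 mm thick. Before setting it stands 5 to 7 mm proud of the panel (its top 16 to 18 mm above the lid's underside); fully home its top is 11 mm above the lid's underside.
- plug (a joint): How far the vent plug has gone down into the lid: 0 to 0.002 m at the start (standing proud), 0.007 fully home, flange tight on the panel. Held by friction of about 5 N wherever it is.
- mallet: Mallet standing on its head: upright cylinder 56 mm in diameter, 85 mm high, yellow nylon faces above and below. Wooden handle (24 mm wide, 28 mm high, red end) sticks out level along the mallet's -x to 165 mm from the head's axis, 42.5 mm above the origin. Origin: centre of the lower face; z up. About 0.42 kg, balanced 10 mm from the head's axis. Held as it stands, its lower face strikes.
- mallet_grip (a point): Point on the axis of the mallet's handle, 68 mm from the head's axis, where it can be grasped from above. Axes as the mallet's: x along the handle towards the head, y across the handle.
- pad: Round cork pad, fixed, 140 mm in diameter, 6 mm thick, on the left or the right of the jig: the mallet's place. Origin at the centre of its underside.
- tub: Bystander: open clear plastic tub, 156 mm in diameter, 105 mm high. Origin at the centre of its underside.
- cup_a: Bystander: small open plastic cup, 70 mm in diameter, 42 mm high. Origin at the centre of its underside.
- cup_b: Bystander: another such small cup.
- can: Bystander: pink drinks can, 66 mm in diameter, 120 mm high. Origin at the centre of its underside.
- dish: Bystander: closed Petri dish, 96 mm in diameter, 17 mm high. Origin at the centre of its underside.
- plugs: Bystander: blue open box of spare plugs, 150 x 100 x 45 mm. Origin at the centre of its underside.
- lid_stack: Bystander: stack of four finished lids, 160 mm in diameter, 64 mm high. Origin at the centre of its underside.
Mind the look-alikes: they are no part of the job. Leave any pink look-alike of the mallet alone.

How it is judged:
By the outcome, as a careful person would: the job done as asked, in the order asked, and still so for the second after the job is handed in, with the robot touching nothing.
It also fails if it takes over 64 s, if anything falls off the work surface, if the arm or the gripper's body presses on something with over 40 N, if the wrist force passes 120 N, or if a joint passes its speed limit or range.

ROBOT

A 6-joint arm with a two-finger parallel gripper is mounted at the origin on the work surface. World frame = base frame: x ahead of the robot, y to its left, z up, the work surface at z = 0. Lengths are in m, angles in degrees, forces in N, time in s.
With the tool pointing down it reaches from about 0.4 to 0.825 m from the base axis. Payload 7 kg.
Tool frame: the origin (TCP) lies midway between the tips of the shut fingers; the grasp point (between the pads) lies r.grip_depth behind it (r.grip_depth is the distance from the TCP to the grasp point, in m); z points along the fingers, y is the direction in which the jaws open and shut (so a half turn about z gives the same grasp; the last joint's range is limited). The gripper opens to 88 mm and grips with 3 to 60 N. Pads are 19 mm wide; open, the fingers measure 130 mm over their backs; the gripper's body (78 mm by 193 mm) begins 47 mm behind the grasp point.
Start: joints at [-52.706, 20.546, 0.682, 0, -70.136, -16.507], TCP at [0.24, -0.631, 0.227] pointing down, gripper open.
Joint ranges: [-176.03, 176.03], [-82.01, 121.73], [-58.28, 71.71], [-173.87, 95.51], [-174.79, -0.11], [-173.66, 173.66]. Speed limits (degrees/s): [136.94, 136.94, 172.46, 180, 180, 180].

INTERFACE

Orientations are given as [roll, pitch, yaw] about the fixed x, y, z axes, in that order (R = Rz(yaw) Ry(pitch) Rx(roll)).
In Python, from plant import r, imaging, close_job gives the robot as it stands.
- The arm moves only by the tool step_arm, never from a script. Its argument "commands" is a list of rows, each a list of 2 entries, a list of its own where there are three numbers: the shift along the tool's x, y, z in mm, then the turn about the tool's z in degrees. In form: [[[x, y, z], twist], ...]. A call has 1 to 20 rows; each row shifts and turns the commanded pose from where the row before left it, along the tool's axes as they then stand; what a row does not reach is not made up. A row lasts 1/8 s, in which the tool goes at most 62.5 mm and 10.7 degrees, less where a joint would pass 70% of its speed; a pose out of reach is approached as far as the arm can. A call with a gripper value outside its range is refused whole. "gripper" is the closure, from 0 (fully open) to 1 (shut), set as the call begins (left out, the last holds). The fingers move at their own pace and stop on an object; "grip_force" is the grip in N (left out, the last holds). Time passes only in rows, so rows that do not move let the fingers close. It gives the time, the measured TCP pose, the force and the opening at its end, in the units of the state.
- r.get_state(): the state, without advancing time (a new reading comes with each control period).
- imaging.capture(name): name is "scene" or "top"; returns a dict with "img" (480x640x3 uint8, red, green, blue), "z_map" (480x640 float32, m along the optical axis (not along the pixel's ray), 0 where there is no reading), "vfov" (degrees; the focal length in pixels is half the picture's height over the tangent of half this angle, whatever the lens; pixels are square), "cx", "cy" (the principal point, pixels), "extrinsics" (4x4, takes a point from camera to world coordinates). Camera axes: x right, y down, z forward; pixel columns grow to the right and rows downward; lengths in m; the calibration is good to about 2 mm. A picture is of the moment at which its call begins.
- close_job(): hands the job in, once; it reports no verdict.
The state is a dict: "time_s": time; "joints": joint angles; "qd": joint speeds; "joint_torque": joint torques, N m; "tcp_pos": TCP position; "eef_rot": TCP orientation; "contact_force": force on the tool from outside, world axes, zero at the start; "moment": the same for the moment, N m; "gripper_width": finger opening in m.
Only numpy, scipy, OpenCV 4.12 (cv2) and the standard library are available. Lean on these libraries where they do the work, as an engineer would, in place of code of your own. Each camera call takes 0.05 s, during which the arm holds its last target.

## Working session

There is one attempt and no reset: what is moved stays moved. The work goes in short steps, Python scripts to look and compute and a tool call to move; the robot and the scene stay as the last step left them, time stands still between calls to the robot, and variables do not carry over. Pictures are saved under pics/ and viewed, and the job is handed in when it is done.

Besides the shell and the picture viewer there is one more tool, called by a JSON object that holds its "method" and its "body". step_arm: Moves the arm, as the interface text tells. Its arguments: {"type":"object","properties":{"commands":{"type":"array","items":{"type":"array"}},"gripper":{"type":"number"},"grip_force":{"type":"number"}},"required":["commands"]}

```bash
mkdir -p pics; ls; cat > h.py <<'E'
import numpy as np, cv2
from plant import r, imaging, close_job
def cap(n,fn=None):
    c=imaging.capture(n)
    c['f']=240/np.tan(np.radians(c['vfov']/2))
    if fn: cv2.imwrite('pics/'+fn,c['img'][:,:,::-1])
    return c
def ray(c,u,v,z):
    E=c['extrinsics'];d=E[:3,:3]@np.array([(u-c['cx'])/c['f'],(v-c['cy'])/c['f'],1]);o=E[:3,3]
    return o+d*(z-o[2])/d[2]
def pts(c):
    v,u=np.mgrid[:480,:640];z=c['z_map'];E=c['extrinsics']
    P=np.stack([(u-c['cx'])/c['f']*z,(v-c['cy'])/c['f']*z,z],-1)
    return P@E[:3,:3].T+E[:3,3]
def proj(c,p):
    E=c['extrinsics'];q=E[:3,:3].T@(np.array(p)-E[:3,3]);return c['f']*q[0]/q[2]+c['cx'],c['f']*q[1]/q[2]+c['cy']
E
python3 - <<'E'
from h import *
for n in('scene','top'):
    c=cap(n,n+'1.png');print(n,c['vfov'],c['cx'],c['cy'],c['extrinsics'].round(3).tolist())
print(r.get_state(),r.grip_depth)
E
```

```text
pics
scene 57.74100500451515 329.2774154267228 242.1789730779274 [[0.151, 0.822, -0.549, 1.051], [0.988, -0.132, 0.074, -0.047], [-0.011, -0.554, -0.832, 1.025], [0.0, 0.0, 0.0, 1.0]]
top 42.40717608593916 332.1110672099749 235.10929967019825 [[-0.012, -0.994, 0.113, 0.296], [-1.0, 0.01, -0.017, 0.03], [0.016, -0.113, -0.993, 1.764], [0.0, 0.0, 0.0, 1.0]]
{'time_s': 0.1, 'joints': array([-5.27083545e+01,  2.05875584e+01,  6.37695403e-01, -1.74936644e-02,
       -7.01363247e+01, -1.65073859e+01]), 'qd': array([ 0.01986412, -0.0213512 ,  0.05709147,  0.01650322, -0.07475274,
       -0.08354452]), 'joint_torque': array([-4.51554341e-03, -5.84161878e+01,  2.93746662e+01,  7.01562256e+00,
        1.00647920e-02, -5.99026475e-05]), 'tcp_pos': array([ 0.23933776, -0.63065989,  0.2257045 ]), 'eef_rot': array([ 1.79912692e+02, -8.72338676e-03, -1.59221690e+02]), 'contact_force': array([ 0.42182393, -0.03466391,  0.16016216]), 'moment': array([-0.04762719, -0.04682285,  0.0095418 ]), 'gripper_width': 0.08756085722570256} 0.0188
```

View pics/scene1.png

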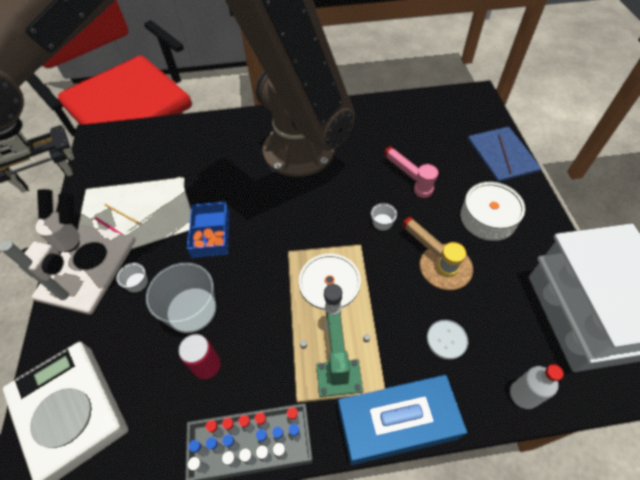

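View pics/top1.png

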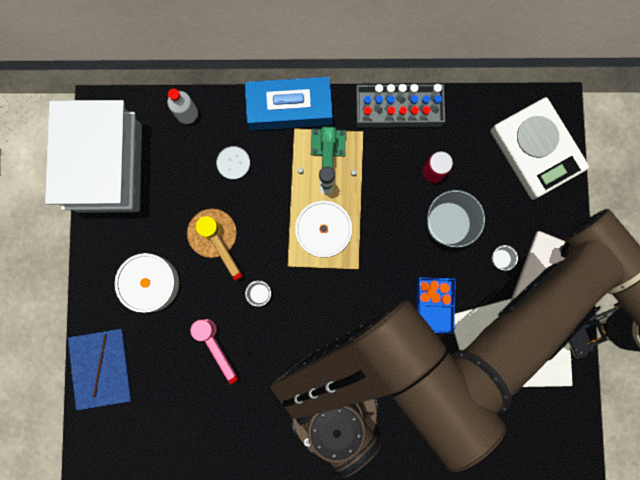

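The views show the jig at top-view (325,200), the lid with its plug at (323,229), and the setter head at (327,175). The mallet head is on the pad at (206,227) with its red handle end at (237,275), and a cup sits nearby at (258,293). Next I'll measure these.

```bash
cat > m.py <<'E'
from h import *
from scipy.optimize import least_squares
def blob(m,near,minA=8):
    n,l,s,c=cv2.connectedComponentsWithStats(m.astype(np.uint8))
    k=[i for i in range(1,n) if s[i,4]>=minA]
    i=min(k,key=lambda i:np.hypot(*(c[i]-near)));return l==i,c[i],s[i,4]
def circ(m,c,z):
    cs,_=cv2.findContours(m.astype(np.uint8),cv2.RETR_EXTERNAL,cv2.CHAIN_APPROX_NONE)
    k=max(cs,key=cv2.contourArea)[:,0];P=np.array([ray(c,u,v,z)[:2] for u,v in k])
    f=least_squares(lambda q:np.hypot(*(P-q[:2]).T)-q[2],[*P.mean(0),.05],loss='soft_l1',f_scale=.003).x
    return f
E
python3 - <<'E'
from m import *
c=cap('top');P=pts(c);h=cv2.cvtColor(c['img'],cv2.COLOR_RGB2HSV);H,S,V=[h[...,i].astype(int) for i in range(3)]
lid,cc,a=blob((S<60)&(V>150),(323,215));print('lid',cc,a,circ(lid,c,.031))
y,cc,a=blob((abs(H-29)<6)&(S>180)&(V>100),(206,225));print('yellow',cc,a,circ(y,c,.091),np.median(P[y],0))
red,cc,a=blob(((H<5)|(H>174))&(S>150)&(V>80),(237,275));print('red',cc,a,ray(c,*cc,.0485),np.median(P[red],0))
pl,cc,a=blob((H<16)&(S>110)&(V>60),(323,229));print('plug',cc,a,ray(c,*cc,.032))
hd,cc,a=blob((V<85)&(P[...,2]>.17),(327,175));print('head',cc,a,circ(hd,c,.202),np.median(P[hd],0))
wd=((H>8)&(H<28)&(S>50)&(V>120))
b,cc,a=blob(wd,(305,200));print('board',cc,a)
cs,_=cv2.findContours(b.astype(np.uint8),0,2);rc=cv2.minAreaRect(cs[0]);
for q in cv2.boxPoints(rc):print(q,ray(c,*q,.015))
for p in((301,171),(354,174)):
  s=c['img'][p[1]-5:p[1]+6,p[0]-5:p[0]+6].astype(int);m=(S<60)&(V>90);bb,cc,a=blob(m,p,4);print('pin',cc,a,ray(c,*cc,.037),ray(c,*cc,.026))
pad,cc,a=blob((H>5)&(H<20)&(S>80)&(V>90)&(P[...,2]<.02),(195,240));print('pad',cc,a,circ(pad,c,.006))
im=cv2.resize(c['img'][110:310,170:390],None,fx=3.6,fy=3,interpolation=2);im=cv2.resize(c['img'][110:310,170:390],(660,600));cv2.imwrite('pics/z1.png',im[:,:,::-1])
s=cap('scene');cv2.imwrite('pics/z2.png',cv2.resize(s['img'][200:400,280:500],(660,600))[:,:,::-1])
E
```

```text
lid [323.17822581 228.53266129] 2480 [0.51218607 0.02542079 0.07945456]
yellow [206.00289855 226.04927536] 345 [0.51408163 0.34399213 0.02739295] [0.5145189  0.3443516  0.08983457]
red [236.84090909 276.22727273] 44 [0.37906309 0.26538052 0.0485    ] [0.37884174 0.26316197 0.06159547]
plug [323.5     228.46875] 32 [0.51177631 0.02456458 0.032     ]
head [327.47252747 177.12087912] 91 [0.63040889 0.01545188 0.01889223] [0.61914659 0.01213476 0.19866337]
board [325.80814577 197.00803859] 5598
[287.3442  266.05173] [0.40786667 0.12775308 0.015     ]
[292.66177 127.79469] [0.80893777 0.11095188 0.015     ]
[363.28806 130.51108] [ 0.7993952  -0.09389952  0.015     ]
[357.9705  268.76813] [ 0.39804387 -0.07185724  0.015     ]
pin [299.91304348 169.7826087 ] 23 [0.67983325 0.08989566 0.037     ] [0.68228139 0.09027647 0.026     ]
pin [353.29166667 172.        ] 24 [ 0.6721694  -0.06177536  0.037     ] [ 0.67456871 -0.06236076  0.026     ]
pad [211.21501976 232.75652174] 1265 [0.50689768 0.34524332 0.06615536]
```

View pics/z1.png

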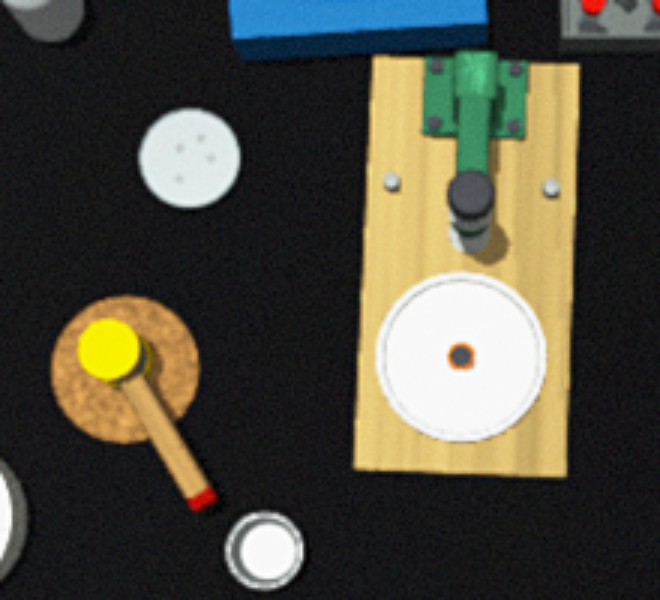

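View pics/z2.png

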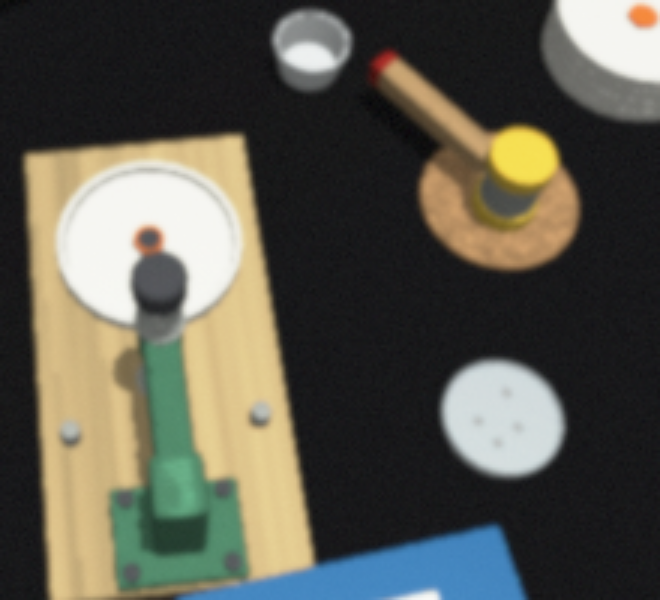

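Jig origin comes out at about (0.6325, 0.0165) with yaw -2.85°. The lid is at jig (-121, +3), and the mallet's axis is at (0.514, 0.344) with its handle yawed about 30.7°. I'll cross-check these in the second view, then work out the push approach.

```bash
cat >> h.py <<'E'
def J(x,y,o=(.6325,.0165),a=-2.85):
    a=np.radians(a);return np.array([o[0]+(x*np.cos(a)-y*np.sin(a))/1e3,o[1]+(x*np.sin(a)+y*np.cos(a))/1e3])
def delta(p,yaw=None):
    from scipy.spatial.transform import Rotation as R
    s=r.get_state();M=R.from_euler('xyz',s['eef_rot'],degrees=True).as_matrix()
    d=M.T@(np.array(p)-s['tcp_pos'])*1e3
    print('shift',d.round(1),'dist',np.linalg.norm(d).round(1),'twist',None if yaw is None else round(-((yaw-s['eef_rot'][2]+180)%360-180),2), 't',round(s['time_s'],2))
def st():
    s=r.get_state();print({k:np.round(s[k],4).tolist() for k in('time_s','tcp_pos','eef_rot','contact_force','moment','gripper_width','joints')})
E
python3 - <<'E'
from m import *
c=cap('scene');P=pts(c);h=cv2.cvtColor(c['img'],cv2.COLOR_RGB2HSV);H,S,V=[h[...,i].astype(int) for i in range(3)]
t,cc,a=blob((abs(H-27)<9)&(S>150)&(V>190),(455,253));print('yel',cc,a,circ(t,c,.091),np.median(P[t],0))
t,cc,a=blob(((H<5)|(H>174))&(S>150)&(V>80),(408,222));print('red',cc,a,ray(c,*cc,.0545))
for n,p in(('head',(.6325,.0165,.202)),('pinL',(*J(44,76),.037)),('pinR',(*J(44,-76),.037)),('plug',(.512,.025,.032)),('lidfront',(*J(-201,3),.031))):print(n,np.round(proj(c,p),1))
t,cc,a=blob((V<90)&(abs(P[...,2]-.2)<.01),(333,295));print('head',cc,a,circ(t,c,.202))
for p in((303,343),(366,338)):
  t,cc,a=blob((S<60)&(V>100),p,4);print('pin',cc,a,ray(c,*cc,.034))
delta([*J(-222,3),.12],-182.85)
delta([*J(-222,3),.021],-182.85)
E
```

```text
yel [454.1375   251.746875] 320 [0.51388769 0.34438933 0.02647077] [0.51455239 0.34457181 0.0917707 ]
red [407.         219.82352941] 34 [0.37203374 0.26356616 0.0545    ]
head [333.3 291. ]
pinL [367.2 336.3]
pinR [303.5 342.9]
plug [329.5 279.7]
lidfront [326.6 253.8]
head [331.95098039 297.84313725] 102 [0.64164035 0.01322262 0.01513008]
pin [303.  343.5] 44 [ 0.6729027  -0.06305189  0.034     ]
pin [366.43902439 337.26829268] 41 [0.68106402 0.08830378 0.034     ]
shift [-395.   557.4  106.5] dist 691.5 twist 23.64 t 0.25
shift [-395.1  557.4  205.5] dist 713.4 twist 23.64 t 0.25
```

{"method": "step_arm", "body": {"commands": [[[-14,20,0],0],[[-28,40,0],0],[[-28,40,0],0],[[-28,40,0],0],[[-28,40,0],0],[[-28,40,0],0],[[-28,40,0],0],[[-28,40,0],0],[[-28,40,0],0],[[-28,40,0],0],[[-28,40,0],0],[[-28,40,0],0],[[-28,40,0],0],[[-28,40,0],0],[[-14,20,0],0],[[0,0,40],10],[[0,0,40],10],[[0,0,20],3.6]], "gripper": 0.58}}

```text
time_s: 2.5
tcp_pos: [0.4062, 0.0313, 0.1248]
eef_rot: [-179.9, -0.1, 177.0]
contact_force: [0.3, -0.3, 0.2]
gripper_width: 0.0368
```

```bash
python3 - <<'E'
from m import *
st();delta([*J(-222,3),.021],-182.85)
c=cap('scene','s2.png')
E
```

```text
{'time_s': 2.5, 'tcp_pos': [0.4062, 0.0313, 0.1248], 'eef_rot': [-179.9454, -0.1139, 176.9833], 'contact_force': [0.2999, -0.2696, 0.1666], 'moment': [0.0288, 0.037, -0.0426], 'gripper_width': 0.0368, 'joints': [32.4659, 0.4546, -39.4598, -0.0282, -50.21, -125.4645]}
shift [ -5.   -0.4 103.8] dist 103.9 twist -0.17 t 2.5
```

View pics/s2.png

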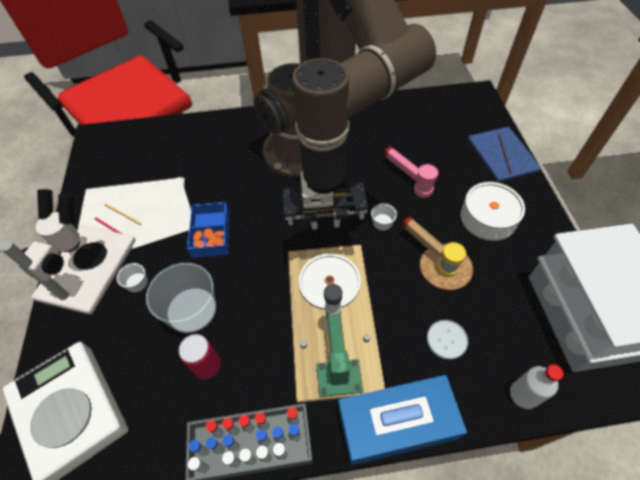

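{"method": "step_arm", "body": {"commands": [[[0,0,40],0],[[0,0,40],0],[[0,0,16],0],[[0,0,8],0],[[0,0,0],0]]}}

```text
time_s: 3.18
tcp_pos: [0.4075, 0.0317, 0.0228]
eef_rot: [-180.0, -0.0, 177.2]
contact_force: [0.3, 0.3, -0.5]
gripper_width: 0.0365
```

```bash
python3 - <<'E'
from m import *
st();delta([*J(-87,1),.021],-182.85)
E
```

```text
{'time_s': 3.175, 'tcp_pos': [0.4075, 0.0317, 0.0228], 'eef_rot': [-179.9926, -0.0022, 177.2174], 'contact_force': [0.2546, 0.327, -0.5394], 'moment': [-0.0386, -0.0525, 0.0599], 'gripper_width': 0.0365, 'joints': [32.4423, 10.4941, -46.6722, 0.0087, -32.8398, -125.2322]}
shift [-138.5   -3.2    1.8] dist 138.5 twist 0.07 t 3.17
```

{"method": "step_arm", "body": {"commands": [[[-6,0,1],0],[[-10,0,0],0],[[-10,0,0],0],[[-10,-0.4,0],0],[[-10,-0.4,0],0],[[-10,-0.4,0],0],[[-10,-0.4,0],0],[[-10,-0.4,0],0],[[-10,-0.4,0],0],[[-10,-0.3,0],0],[[-10,0,0],0],[[-8,0,0],0],[[-5,0,0],0],[[-4,0,0],0],[[-3,0,0],0],[[-2,0,0],0],[[0,0,0],0]]}}

```text
time_s: 5.3
tcp_pos: [0.5351, 0.0227, 0.0216]
eef_rot: [180.0, 0.0, 177.2]
contact_force: [-0.6, -0.8, 1.1]
gripper_width: 0.0366
```

```bash
python3 - <<'E'
from m import *
st();delta([*J(-87,1),.021],-182.85)
c=cap('top','t3.png');cv2.imwrite('pics/z3.png',cv2.resize(c['img'][110:310,220:440],(660,600))[:,:,::-1])
c=cap('scene','s3.png');cv2.imwrite('pics/z3s.png',cv2.resize(c['img'][200:400,230:450],(660,600))[:,:,::-1])
E
```

```text
{'time_s': 5.3, 'tcp_pos': [0.5351, 0.0227, 0.0216], 'eef_rot': [179.9962, 0.0138, 177.1882], 'contact_force': [-0.5613, -0.7948, 1.0974], 'moment': [-0.0598, 0.0247, 0.0133], 'gripper_width': 0.0366, 'joints': [23.4113, 20.5366, -30.9094, 0.0043, -38.5401, -116.2264]}
shift [-10.6  -0.3   0.6] dist 10.6 twist 0.04 t 5.3
```

View pics/z3.png

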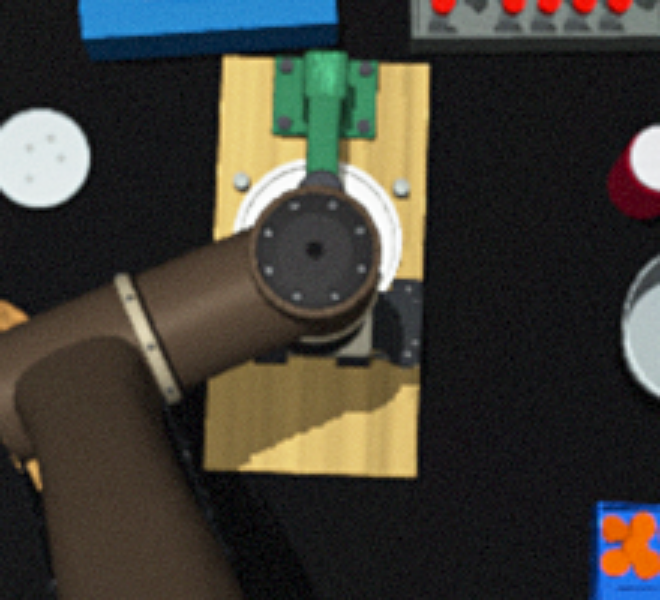

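View pics/z3s.png

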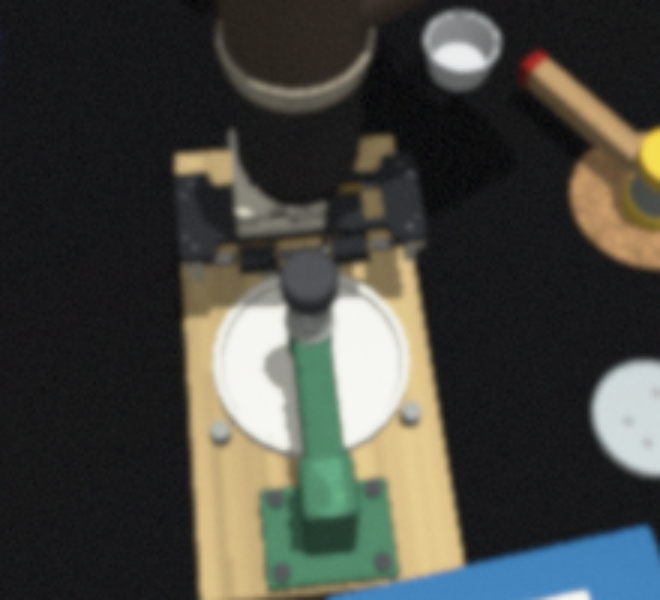

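```bash
python3 - <<'E'
from m import *
c=cap('scene');P=pts(c)
a=np.radians(-2.85);R2=np.array([[np.cos(a),np.sin(a)],[-np.sin(a),np.cos(a)]])
j=(P[...,:2]-[.633,.016])@R2.T*1e3
for z in range(60,340,20):
    m=(c['z_map']>0)&(P[...,2]*1e3>z)&(P[...,2]*1e3<z+20)&(j[...,0]<30)&(j[...,0]>-250)&(abs(j[...,1])<110)
    q=j[m];k=q[abs(q[:,1])<60]
    if len(q):print(z,len(q),np.percentile(k[:,0],[50,90,99]).round(),np.percentile(q[:,1],[1,99]).round())
E
```

```text
60 8 [-98. -93. -91.] [-18.  24.]
80 56 [-61.   4.   9.] [-85.  87.]
100 530 [-71. -61. -20.] [-85.  89.]
120 1348 [-74.  21.  30.] [-93.  97.]
140 129 [-75.  14.  17.] [-47.  15.]
160 30 [14. 20. 21.] [-44.  18.]
180 388 [-63.  18.  21.] [-48.  23.]
200 274 [-1. 14. 18.] [-30.  36.]
220 198 [-59. -53. -52.] [-43.  43.]
240 204 [-59. -53. -52.] [-43.  46.]
260 218 [-58. -53. -52.] [-43.  45.]
280 233 [-58. -53. -52.] [-43.  44.]
300 240 [-58. -53. -52.] [-43.  43.]
320 202 [-56. -52. -50.] [-42.  41.]
```

{"method": "step_arm", "body": {"commands": [[[-4,0,0],0],[[-3,0,0],0],[[-2,0,0],0],[[-1.5,0,0],0],[[0,0,0],0]]}}

```text
time_s: 6.08
tcp_pos: [0.5444, 0.0215, 0.0212]
eef_rot: [-179.9, -0.1, 177.2]
contact_force: [-5.3, -3.3, 2.7]
gripper_width: 0.0369
```

```bash
cat > lid.py <<'E'
from m import *
def lidpos(fn=None):
    c=cap('scene');h=cv2.cvtColor(c['img'],cv2.COLOR_RGB2HSV);H,S,V=[h[...,i].astype(int) for i in range(3)]
    m,cc,a=blob((S<45)&(V>140),(345,320),300);
    if fn: cv2.imwrite('pics/'+fn,cv2.resize(c['img'][200:400,230:450],(660,600))[:,:,::-1])
    # outer edge: points of the contour on its hull
    k=cv2.convexHull(max(cv2.findContours(m.astype(np.uint8),0,1)[0],key=cv2.contourArea))
    hm=np.zeros((480,640),np.uint8);cv2.fillPoly(hm,[k],1);f=circ(hm,c,.031)
    a_=np.radians(-2.85);d=f[:2]-[.633,.016]
    print('lid fit',f.round(4),'jig',((np.array([[np.cos(a_),np.sin(a_)],[-np.sin(a_),np.cos(a_)]])@d)*1e3).round(1))
E
python3 - <<'E'
from lid import *
st();lidpos('z4.png')
E
```

```text
{'time_s': 6.075, 'tcp_pos': [0.5444, 0.0215, 0.0212], 'eef_rot': [-179.9458, -0.1232, 177.1582], 'contact_force': [-5.2823, -3.2647, 2.7115], 'moment': [-0.8951, 1.6045, -0.0473], 'gripper_width': 0.0369, 'joints': [22.8687, 21.3146, -29.6235, -0.0073, -39.1964, -115.7048]}
lid fit [0.6403 0.0594 0.0518] jig [ 5.1 43.7]
```

View pics/z4.png

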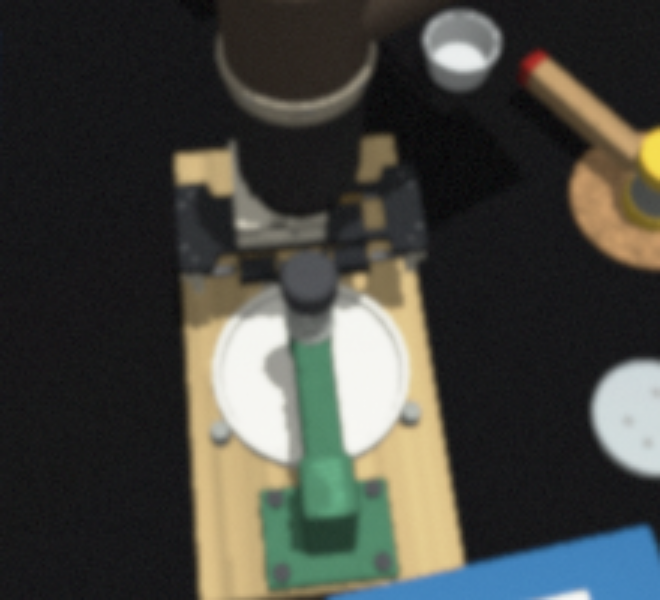

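{"method": "step_arm", "body": {"commands": [[[0,-1,0],0],[[-1,0,0],0],[[0,0,0],0],[[0,0,0],0]]}}

```text
time_s: 6.62
tcp_pos: [0.5457, 0.0208, 0.0213]
eef_rot: [-180.0, -0.1, 177.2]
contact_force: [-4.6, -1.2, 0.5]
gripper_width: 0.0371
```

```bash
python3 - <<'E'
from lid import *
st()
E
```

```text
{'time_s': 6.625, 'tcp_pos': [0.5457, 0.0208, 0.0213], 'eef_rot': [-179.9767, -0.0817, 177.1671], 'contact_force': [-4.6391, -1.1826, 0.4632], 'moment': [-0.5367, 1.7725, -0.0564], 'gripper_width': 0.0371, 'joints': [22.7386, 21.3842, -29.4846, -0.0225, -39.215, -115.554]}
```

{"method": "step_arm", "body": {"commands": [[[-1,-0.5,0],0],[[-1,0,0],0],[[0,0,0],0],[[0,0,0],0]]}}

```text
time_s: 7.12
tcp_pos: [0.546, 0.0203, 0.021]
eef_rot: [-180.0, -0.2, 177.1]
contact_force: [-10.6, 2.4, 4.6]
gripper_width: 0.037
```

```bash
python3 - <<'E'
from lid import *
st();lidpos('z5.png')
E
```

```text
{'time_s': 7.125, 'tcp_pos': [0.546, 0.0203, 0.021], 'eef_rot': [-179.9632, -0.2365, 177.146], 'contact_force': [-10.5973, 2.3883, 4.5881], 'moment': [1.009, 3.8533, -0.0096], 'gripper_width': 0.037, 'joints': [22.6361, 21.5038, -29.2976, -0.108, -39.4279, -115.4064]}
lid fit [0.6415 0.0588 0.0514] jig [ 6.3 43.2]
```

View pics/z5.png

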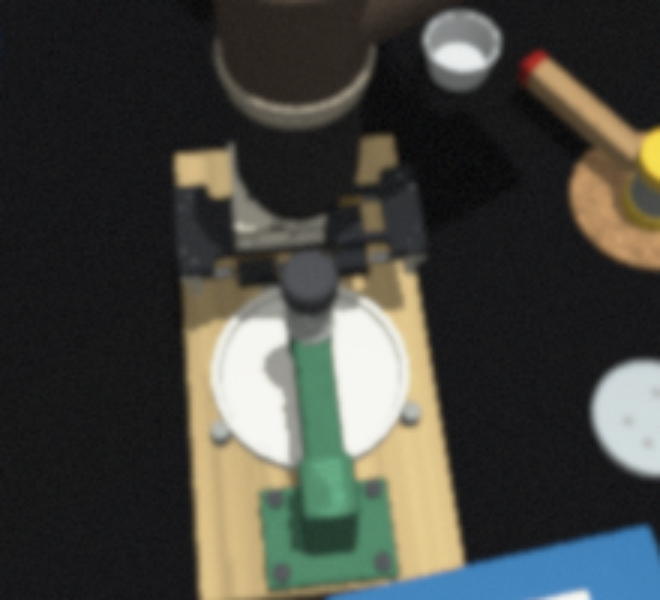

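{"method": "step_arm", "body": {"commands": [[[2,0,0],0],[[10,0,0],0],[[25,0,0],0],[[20,0,-30],0],[[0,30,-50],0],[[0,30,-50],0],[[0,45,-30],0],[[0,55,0],0],[[0,55,0],0],[[0,30,0],0],[[0,0,0],0]]}}

```text
time_s: 8.55
tcp_pos: [0.5037, 0.2701, 0.1814]
eef_rot: [180.0, 0.0, 177.3]
contact_force: [0.2, -0.3, -0.2]
gripper_width: 0.0365
```

```bash
python3 - <<'E'
from lid import *
st();lidpos('z6.png')
c=cap('top','t6.png');h=cv2.cvtColor(c['img'],cv2.COLOR_RGB2HSV);H,S,V=[h[...,i].astype(int) for i in range(3)]
cv2.imwrite('pics/z6t.png',cv2.resize(c['img'][110:310,170:390],(660,600))[:,:,::-1])
E
```

```text
{'time_s': 8.55, 'tcp_pos': [0.5037, 0.2701, 0.1814], 'eef_rot': [179.9621, 0.0435, 177.3233], 'contact_force': [0.2085, -0.2529, -0.2072], 'moment': [-0.094, 0.0137, 0.0003], 'gripper_width': 0.0365, 'joints': [47.8221, 12.7923, -16.3887, 0.0108, -60.7621, -140.5041]}
lid fit [0.6402 0.0581 0.0522] jig [ 5.1 42.4]
```

View pics/z6.png

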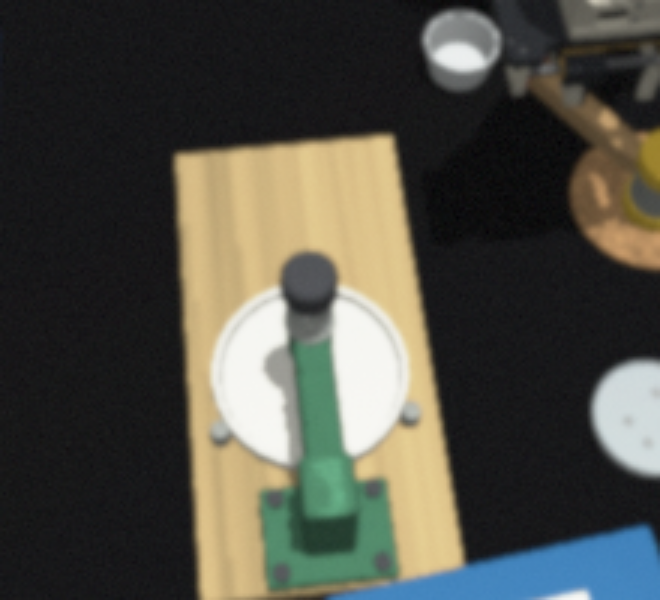

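View pics/z6t.png

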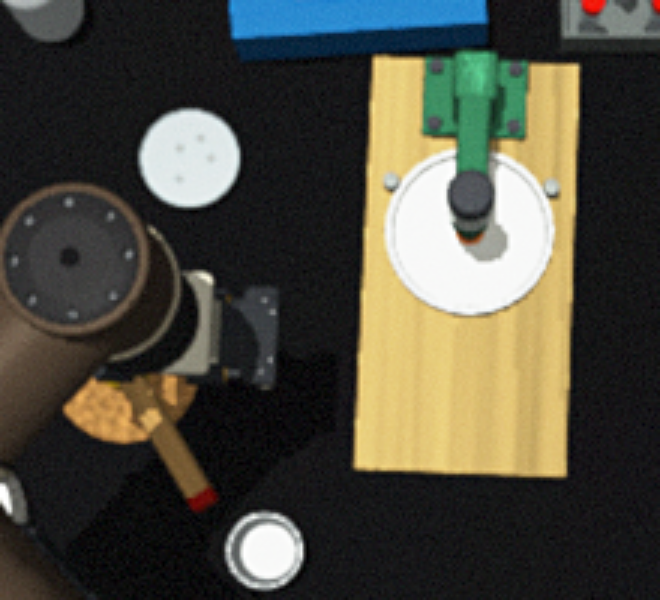

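```bash
python3 - <<'E'
from m import *
c=cap('top')
h=cv2.cvtColor(c['img'],cv2.COLOR_RGB2HSV);H,S,V=[h[...,i].astype(int) for i in range(3)]
m,cc,a=blob((S<45)&(V>150),(312,200),300);k=cv2.convexHull(max(cv2.findContours(m.astype(np.uint8),0,1)[0],key=cv2.contourArea))
hm=np.zeros((480,640),np.uint8);cv2.fillPoly(hm,[k],1);print('lid',circ(hm,c,.031).round(4), 'expect', J(0,0))
im=cv2.imread('pics/top1.png')[:,:,::-1].copy();h=cv2.cvtColor(im,cv2.COLOR_RGB2HSV);H,S,V=[h[...,i].astype(int) for i in range(3)]
m=((H<25)|(H>174))&(S>60)&(V>90)
v,u=np.nonzero(m);P=np.array([ray(c,a,b,.0625)[:2] for a,b in zip(u,v)])
hd=np.array([.514,.344]);d=P-hd;e=np.array([np.cos(np.radians(210.6)),np.sin(np.radians(210.6))]);n=np.array([-e[1],e[0]])
for it in range(4):
  al=d@e;la=d@n;s=(al>.078)&(al<.175)&(abs(la)<.02)
  Q=P[s];mu=Q.mean(0);w=np.linalg.svd(Q-mu)[2][0];w=w*np.sign(w@e);e=w;n=np.array([-e[1],e[0]]);
print('yaw',np.degrees(np.arctan2(-e[1],-e[0])),'max along',al[s].max(),'width',np.ptp((Q-mu)@n),'lateral of head rel. handle',(hd-mu)@n)
g=mu+e*(.068-(mu-hd)@e);print('grip',g,s.sum())
E
```

```text
lid [0.6334 0.0163 0.081 ] expect [0.6325 0.0165]
yaw 31.321459338314213 max along 0.16413775274547848 width 0.03928468670597357 lateral of head rel. handle 0.00125574904457237
grip [0.45525725 0.30972368] 293
```

{"method": "step_arm", "body": {"commands": [[[0,0,0],-10],[[0,0,0],-10],[[0,0,0],-10],[[0,0,0],-3.8],[[0,0,0],0]], "gripper": 0}}

```text
time_s: 9.32
tcp_pos: [0.5037, 0.2669, 0.1818]
eef_rot: [180.0, 0.0, -149.1]
contact_force: [-0.6, 0.0, 0.3]
gripper_width: 0.0813
```

```bash
python3 - <<'E'
from m import *
st();delta([.4555,.3093,.0297],-149)
E
```

```text
{'time_s': 9.325, 'tcp_pos': [0.5037, 0.2669, 0.1818], 'eef_rot': [179.9962, 0.0262, -149.1215], 'contact_force': [-0.5917, 0.0167, 0.3012], 'moment': [0.0505, 0.0498, -0.05], 'gripper_width': 0.0813, 'joints': [47.585, 12.6546, -16.5131, 0.0045, -60.8061, -106.7087]}
shift [ 19.7  61.1 152.1] dist 165.1 twist -0.12 t 9.32
```

{"method": "step_arm", "body": {"commands": [[[7,21,0],0],[[10,30,0],0],[[2.7,10,30],0],[[0,0,50],0],[[0,0,40],0],[[0,0,20],0],[[0,0,8],0],[[0,0,3],0],[[0,0,0],0]]}}

```text
time_s: 10.45
tcp_pos: [0.4556, 0.3104, 0.0313]
eef_rot: [180.0, 0.1, -149.0]
contact_force: [-0.8, 0.5, 1.0]
gripper_width: 0.0875
```

```bash
python3 - <<'E'
from m import *
st();delta([.4555,.3093,.0297],-149);cap('scene','s7.png')
c=cap('scene');cv2.imwrite('pics/z7.png',cv2.resize(c['img'][150:350,330:550],(660,600))[:,:,::-1])
E
```

```text
{'time_s': 10.45, 'tcp_pos': [0.4556, 0.3104, 0.0313], 'eef_rot': [179.9769, 0.0704, -149.0389], 'contact_force': [-0.7895, 0.5493, 0.9947], 'moment': [-0.0082, -0.0118, 0.0005], 'gripper_width': 0.0875, 'joints': [54.6302, 20.8609, -28.4673, 0.0109, -40.598, -113.6774]}
shift [ 0.7 -0.9  1.6] dist 2.0 twist -0.04 t 10.45
```

View pics/z7.png

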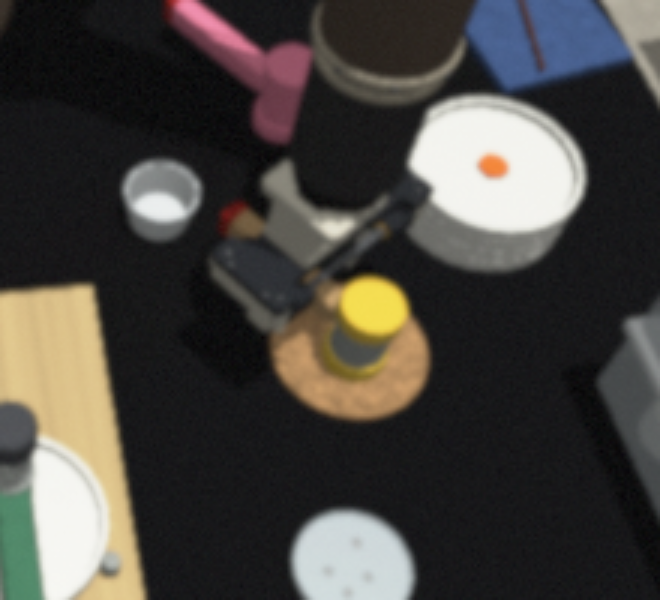

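The gripper straddles the handle right behind the yellow head at crop (370,310). I'll close it at full force.

{"method": "step_arm", "body": {"commands": [[[0,-0.8,1],0],[[0,0,0],0],[[0,0,0],0],[[0,0,0],0],[[0,0,0],0],[[0,0,0],0]], "gripper": 1, "grip_force": 60}}

```text
time_s: 11.3
tcp_pos: [0.4556, 0.3095, 0.0295]
eef_rot: [-180.0, -0.0, -149.0]
contact_force: [-0.1, -0.3, 0.5]
gripper_width: 0.0332
```

```bash
python3 - <<'E'
from m import *
st()
c=cap('top');h=cv2.cvtColor(c['img'],cv2.COLOR_RGB2HSV);H,S,V=[h[...,i].astype(int) for i in range(3)]
s=cap('scene');h=cv2.cvtColor(s['img'],cv2.COLOR_RGB2HSV);H,S,V=[h[...,i].astype(int) for i in range(3)]
t,cc,a=blob((abs(H-27)<9)&(S>150)&(V>190),(455,253));print('yel',cc,a,circ(t,s,.091))
E
```

```text
{'time_s': 11.3, 'tcp_pos': [0.4556, 0.3095, 0.0295], 'eef_rot': [-179.999, -0.0052, -149.0133], 'contact_force': [-0.0568, -0.2694, 0.4731], 'moment': [0.0074, 0.0044, -0.0067], 'gripper_width': 0.0332, 'joints': [54.5655, 21.0041, -28.5606, -0.0018, -40.4405, -113.5774]}
yel [454.17088608 251.71518987] 316 [0.51378882 0.34449513 0.02629699]
```

{"method": "step_arm", "body": {"commands": [[[0,0,0],0],[[0,0,0],0],[[0,0,0],0],[[0,0,0],0]]}}

```text
time_s: 11.9
tcp_pos: [0.4556, 0.3094, 0.0295]
eef_rot: [-180.0, -0.0, -149.0]
contact_force: [-0.2, -0.6, -0.1]
gripper_width: 0.0237
```

```bash
cat >> m.py <<'E'
def yel(z,near,n='scene'):
    s=cap(n);h=cv2.cvtColor(s['img'],cv2.COLOR_RGB2HSV);H,S,V=[h[...,i].astype(int) for i in range(3)]
    t,cc,a=blob((abs(H-27)<9)&(S>150)&(V>(190 if n=='scene' else 150)),near,100);f=circ(t,s,z);print('yel',n,cc.round(1),a,f.round(4),np.median(pts(s)[t],0).round(4));return f
E
python3 - <<'E'
from m import *
st();yel(.091,(455,253))
E
```

```text
{'time_s': 11.9, 'tcp_pos': [0.4556, 0.3094, 0.0295], 'eef_rot': [-179.9972, -0.0024, -149.0126], 'contact_force': [-0.2435, -0.5766, -0.0897], 'moment': [-0.209, -0.1947, -0.043], 'gripper_width': 0.0237, 'joints': [54.5624, 21.0001, -28.565, 0.0025, -40.4381, -113.5769]}
yel scene [454.2 251.7] 316 [0.5136 0.3447 0.0263] [0.5142 0.3447 0.0921]
```

{"method": "step_arm", "body": {"commands": [[[0,0,-5],0],[[0,0,-20],0],[[0,0,-40],0],[[0,0,-50],0],[[0,0,-50],0],[[0,0,-50],0],[[0,0,-35],0],[[0,0,-6],0],[[0,0,0],0]]}}

```text
time_s: 13.08
tcp_pos: [0.4549, 0.3091, 0.2844]
eef_rot: [180.0, -0.1, -149.0]
contact_force: [0.1, 0.7, -5.3]
gripper_width: 0.0234
```

```bash
python3 - <<'E'
from m import *
st();yel(.341,(455,200));delta([.5748,-.0189,.2855],-149)
c=cap('scene','s8.png')
E
```

```text
{'time_s': 13.075, 'tcp_pos': [0.4549, 0.3091, 0.2844], 'eef_rot': [179.9822, -0.0989, -149.0266], 'contact_force': [0.0821, 0.7432, -5.342], 'moment': [-0.1307, 0.3009, 0.0112], 'gripper_width': 0.0234, 'joints': [54.5672, 6.8879, -9.84, -0.0584, -73.3556, -113.577]}
yel scene [482.2 184.7] 424 [0.5094 0.3466 0.0263] [0.5142 0.3436 0.3463]
shift [  65.7 -342.8   -1.5] dist 349.1 twist -0.03 t 13.12
```

View pics/s8.png

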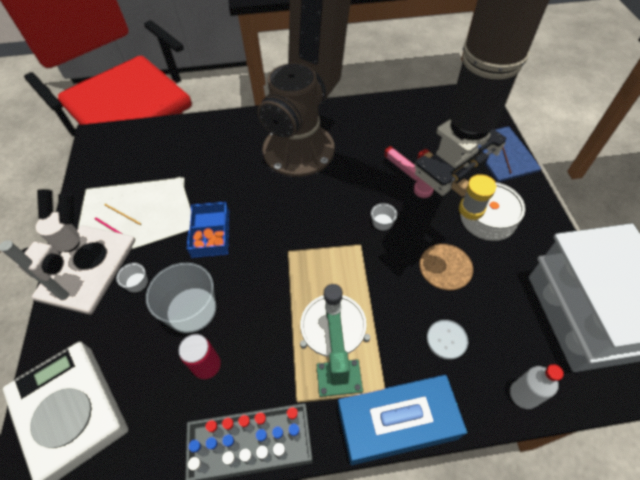

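```bash
python3 - <<'E'
from m import *
for n,p,lo in(('scene',(446,267),90),('top',(211,232),90)):
    c=cap(n);P=pts(c);h=cv2.cvtColor(c['img'],cv2.COLOR_RGB2HSV);H,S,V=[h[...,i].astype(int) for i in range(3)]
    t,cc,a=blob((H>4)&(H<22)&(S>70)&(V>lo)&(abs(P[...,2])<.03),p,300);print(n,'pad',cc,a,circ(t,c,.006).round(4))
    t,cc,a=blob((V<95)&(P[...,2]>.16)&(np.hypot(P[...,0]-.633,P[...,1]-.016)<.04),(330,295) if n=='scene' else (327,177),20);print(n,'head',cc,a,circ(t,c,.202).round(4),P[t][:,2].max())
E
```

```text
scene pad [446.29061181 266.70727848] 1896 [0.5056 0.3446 0.0702]
scene head [332.60204082 295.23469388] 294 [0.6416 0.0137 0.0207] 0.2064931058970132
top pad [343.87867647 233.16544118] 1360 [ 0.5127 -0.0573  0.0858]
top head [326.70157068 174.9947644 ] 191 [0.6289 0.0156 0.0201] 0.21053647130056508
```

{"method": "step_arm", "body": {"commands": [[[3,-16,0],0],[[8,-40,0],0],[[9,-46,0],0],[[9,-46,0],0],[[9,-46,0],0],[[9,-46,0],0],[[8.5,-45,0],0],[[7,-37,0],0],[[3,-18,0],0],[[0,-3,0],0],[[0,0,0],0]]}}

```text
time_s: 14.65
tcp_pos: [0.5758, -0.0182, 0.2852]
eef_rot: [180.0, -0.0, -149.0]
contact_force: [0.1, 0.3, -3.2]
gripper_width: 0.0236
```

```bash
python3 - <<'E'
from m import *
st();yel(.347,(331,250));yel(.347,(327,160),'top');delta([.5748,-.0189,.2855],-149)
c=cap('scene');cv2.imwrite('pics/z9.png',cv2.resize(c['img'][160:360,230:450],(660,600))[:,:,::-1])
c=cap('top');cv2.imwrite('pics/z9t.png',cv2.resize(c['img'][110:310,220:440],(660,600))[:,:,::-1])
E
```

```text
{'time_s': 14.65, 'tcp_pos': [0.5758, -0.0182, 0.2852], 'eef_rot': [179.9812, -0.0257, -149.0226], 'contact_force': [0.0895, 0.3204, -3.1891], 'moment': [-0.037, 0.2579, 0.051], 'gripper_width': 0.0236, 'joints': [17.6289, 9.3956, -6.7613, -0.0129, -73.8724, -76.6479]}
yel scene [333.5 255.9] 613 [0.6348 0.0171 0.0268] [0.6355 0.017  0.3473]Traceback (most recent call last):
  File "<stdin>", line 2, in <module>
  File "m.py", line 14, in yel
    t,cc,a=blob((abs(H-27)<9)&(S>150)&(V>(190 if n=='scene' else 150)),near,100);f=circ(t,s,z);print('yel',n,cc.round(1),a,f.round(4),np.median(pts(s)[t],0).round(4));return f
           ~~~~^^^^^^^^^^^^^^^^^^^^^^^^^^^^^^^^^^^^^^^^^^^^^^^^^^^^^^^^^^^^^^^^^
  File "m.py", line 6, in blob
    i=min(k,key=lambda i:np.hypot(*(c[i]-near)));return l==i,c[i],s[i,4]
ValueError: min() iterable argument is empty
```

{"method": "step_arm", "body": {"commands": [[[0,0,14],0],[[0,0,38],0],[[0,0,42],0],[[0,0,-14],0],[[0,0,-40],0],[[0,0,-40],0],[[0,0,0],0],[[0,0,0],0]]}}

```text
time_s: 15.75
tcp_pos: [0.5757, -0.0178, 0.2858]
eef_rot: [180.0, 0.0, -149.0]
contact_force: [-0.7, -0.2, -4.5]
gripper_width: 0.0238
```

```bash
python3 - <<'E'
from m import *
st();yel(.347,(331,250));delta([.5748,-.0189,.2855],-149)
c=cap('scene');cv2.imwrite('pics/z9.png',cv2.resize(c['img'][160:360,230:450],(660,600))[:,:,::-1])
c=cap('top');cv2.imwrite('pics/z9t.png',cv2.resize(c['img'][110:310,220:440],(660,600))[:,:,::-1])
E
```

```text
{'time_s': 15.75, 'tcp_pos': [0.5757, -0.0178, 0.2858], 'eef_rot': [179.9659, 0.0343, -148.9944], 'contact_force': [-0.6969, -0.1578, -4.4694], 'moment': [-0.0724, 0.2782, 0.0227], 'gripper_width': 0.0238, 'joints': [17.6479, 9.3364, -6.7532, -0.0428, -73.8849, -76.6304]}
yel scene [330.8 249.3] 558 [0.6199 0.0146 0.0259] [0.6284 0.0132 0.36  ]
shift [ 1.  -0.5 -0.5] dist 1.2 twist 0.0 t 15.8
```

View pics/z9.png

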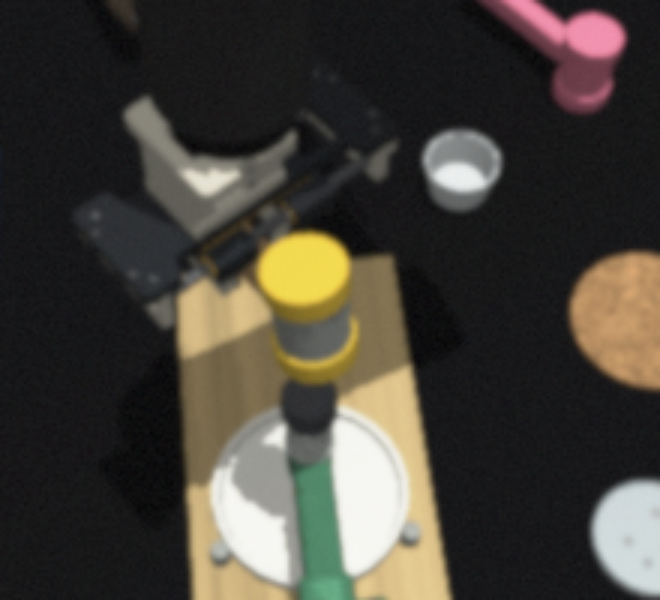

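View pics/z9t.png

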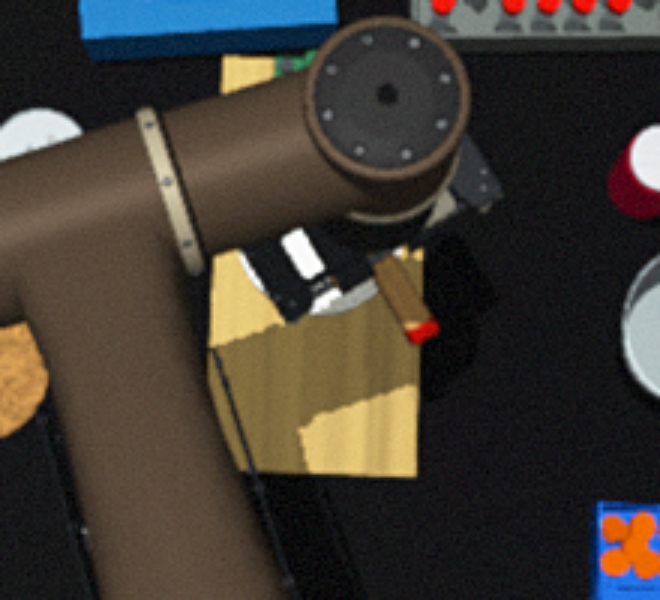

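{"method": "step_arm", "body": {"commands": [[[-12,0,0],0],[[0,0,0],0],[[0,0,14],0],[[0,0,42],0],[[0,0,44],0]]}}

```text
time_s: 16.52
tcp_pos: [0.5868, -0.0124, 0.1852]
eef_rot: [-179.9, 0.1, -149.0]
contact_force: [-31.1, -14.0, 60.4]
gripper_width: 0.0236
```

```bash
python3 - <<'E'
from m import *
st();print(r.get_state()['qd'])
E
```

```text
{'time_s': 16.525, 'tcp_pos': [0.5868, -0.0124, 0.1852], 'eef_rot': [-179.9197, 0.0947, -148.9843], 'contact_force': [-31.0796, -13.96, 60.3563], 'moment': [-5.1155, 10.2679, 0.0291], 'gripper_width': 0.0236, 'joints': [17.8989, 13.981, -14.2773, 0.0645, -61.6312, -76.9138]}
[ -1.03845472  12.49711202 -27.19845932   3.88730056  37.23360028
   0.24497305]
```

{"method": "step_arm", "body": {"commands": [[[0,0,-14],0],[[0,0,-40],0],[[0,0,-46],0],[[12,0,-10],0],[[0,0,0],0]]}}

```text
time_s: 17.15
tcp_pos: [0.5752, -0.0185, 0.2957]
eef_rot: [180.0, 0.1, -149.0]
contact_force: [-0.5, 0.2, -3.7]
gripper_width: 0.0236
```

```bash
python3 - <<'E'
from m import *
st();yel(.347,(331,250));delta([.4549,.3091,.2844],-149)
c=cap('scene');cv2.imwrite('pics/z10.png',cv2.resize(c['img'][160:360,230:450],(660,600))[:,:,::-1])
E
```

```text
{'time_s': 17.15, 'tcp_pos': [0.5752, -0.0185, 0.2957], 'eef_rot': [179.9738, 0.0557, -149.041], 'contact_force': [-0.5391, 0.224, -3.6787], 'moment': [-0.0943, 0.2218, 0.001], 'gripper_width': 0.0236, 'joints': [17.5949, 9.0299, -5.8591, -0.0397, -75.0629, -76.6257]}
yel scene [329.3 242.8] 527 [0.6052 0.014  0.0255] [0.6253 0.011  0.3769]
shift [-65.4 342.7  10.4] dist 349.0 twist -0.04 t 17.2
```

View pics/z10.png

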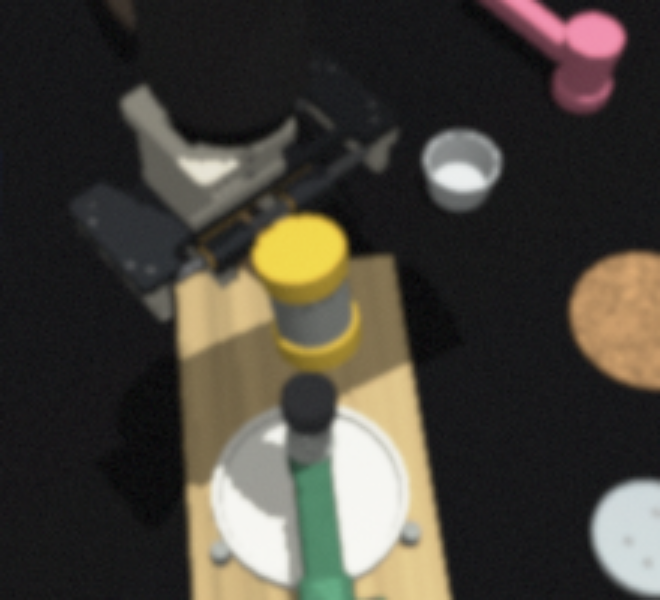

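{"method": "step_arm", "body": {"commands": [[[-3,16,0],0],[[-8,40,0],0],[[-9,46,0],0],[[-9,46,0],0],[[-9,46,0],0],[[-9,46,0],0],[[-8.5,45,0],0],[[-6,36,0],0],[[-2,18,0],0],[[0,3,0],0],[[0,0,0],0]]}}

```text
time_s: 18.62
tcp_pos: [0.4542, 0.3072, 0.2952]
eef_rot: [-180.0, -0.0, -149.0]
contact_force: [-0.6, -0.5, -3.6]
gripper_width: 0.0238
```

```bash
python3 - <<'E'
from m import *
st();delta([.451,.3093,.036],-149)
for i in range(2):
    c=cap('top');P=pts(c);h=cv2.cvtColor(c['img'],cv2.COLOR_RGB2HSV);H,S,V=[h[...,i].astype(int) for i in range(3)]
    w=np.s_[175:205,312:342]
    m=((H<14)&(S>120)&(V>60));mm=np.zeros_like(m);mm[w]=m[w]
    v,u=np.nonzero(mm);print(list(zip(u,v)),P[mm][:,2].round(4), 'panel',np.median(P[195:205,320:334,2]).round(4),'board',np.median(P[235:255,310:345,2]).round(4))
cv2.imwrite('pics/z11t.png',cv2.resize(c['img'][150:220,290:367],(770,700)[:2])[:580,:,::-1])
c=cap('scene');cv2.imwrite('pics/z11.png',cv2.resize(c['img'][120:340,330:550],(600,600))[:,:,::-1])
E
```

```text
{'time_s': 18.625, 'tcp_pos': [0.4542, 0.3072, 0.2952], 'eef_rot': [-179.979, -0.0486, -149.0071], 'contact_force': [-0.6439, -0.4879, -3.5945], 'moment': [-0.1061, 0.2454, 0.0243], 'gripper_width': 0.0238, 'joints': [54.5438, 6.4154, -9.0264, -0.0002, -74.6112, -113.5509]}
shift [  1.5   3.6 259.2] dist 259.2 twist -0.01 t 18.62
[(np.int64(323), np.int64(188)), (np.int64(323), np.int64(189)), (np.int64(329), np.int64(189)), (np.int64(324), np.int64(190)), (np.int64(325), np.int64(190)), (np.int64(326), np.int64(190)), (np.int64(327), np.int64(190)), (np.int64(328), np.int64(190)), (np.int64(329), np.int64(190)), (np.int64(325), np.int64(191)), (np.int64(326), np.int64(191)), (np.int64(327), np.int64(191)), (np.int64(328), np.int64(191))] [0.0914 0.0309 0.031  0.0271 0.0211 0.0357 0.0242 0.0293 0.0219 0.0224
 0.0226 0.0216 0.03  ] panel 0.0223 board 0.0139
[(np.int64(323), np.int64(188)), (np.int64(330), np.int64(188)), (np.int64(323), np.int64(189)), (np.int64(329), np.int64(189)), (np.int64(324), np.int64(190)), (np.int64(325), np.int64(190)), (np.int64(326), np.int64(190)), (np.int64(327), np.int64(190)), (np.int64(328), np.int64(190)), (np.int64(325), np.int64(191)), (np.int64(326), np.int64(191)), (np.int64(327), np.int64(191)), (np.int64(328), np.int64(191))] [0.091  0.0826 0.0289 0.0259 0.0306 0.0256 0.0285 0.0278 0.0253 0.023
 0.0227 0.0285 0.0191] panel 0.0218 board 0.0141
```

View pics/z11t.png

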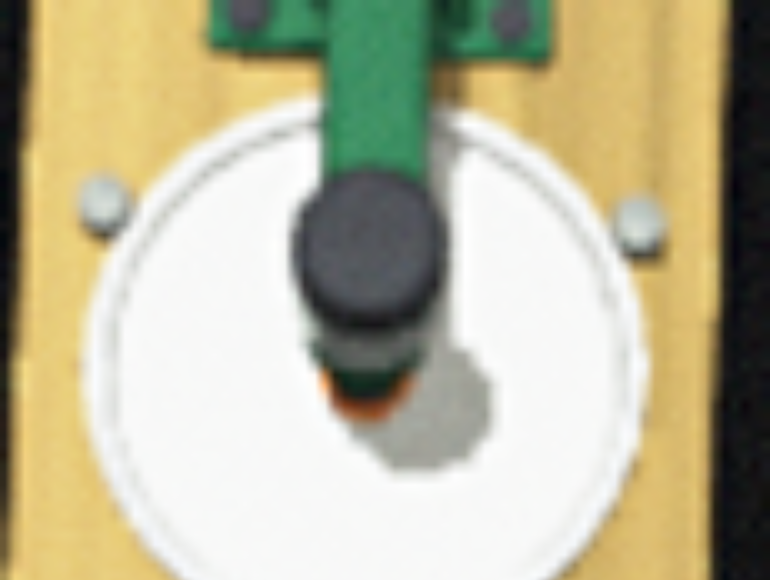

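View pics/z11.png

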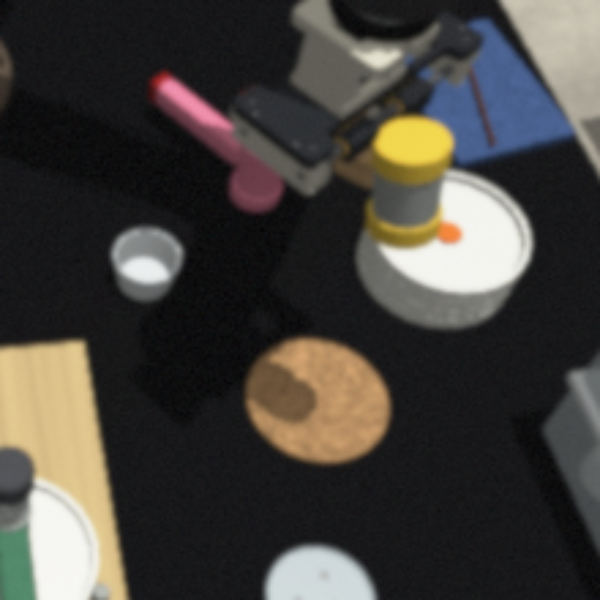

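```bash
python3 - <<'E'
from m import *
Z=[]
for i in range(8):
    c=cap('top');P=pts(c);Z.append(P[186:194,320:333,2])
Z=np.median(np.array(Z),0)*1e3
print(Z.round(1));st()
E
```

```text
[[ 17.8  84.2 102.5 125.3 128.6 126.9 128.8 126.9 131.2 127.4 126.8 103.5
   89. ]
 [ 20.3  21.4  90.1  95.8 107.1 112.3 109.5 111.6 113.3 105.4 101.   86.3
   22.2]
 [ 22.8  23.2  26.4  85.   91.6  98.6  99.5 102.6  97.9  93.8  89.8  23.2
   27. ]
 [ 22.5  21.8  28.3  26.   24.   84.6  87.6  85.9  82.9  24.6  24.9  23.3
   25. ]
 [ 21.7  21.5  22.3  24.9  26.2  24.2  26.6  23.   22.8  23.8  23.6  18.3
   22.2]
 [ 20.1  23.3  21.6  22.4  26.   25.7  26.   25.4  26.8  25.7  20.2  23.2
   24.6]
 [ 22.9  23.   24.   20.8  24.1  22.2  22.5  18.6  20.5  24.6  20.7  24.1
   20.9]
 [ 25.5  19.   19.1  22.5  22.9  21.6  23.3  20.4  23.6  22.4  20.9  22.1
   23.9]]
{'time_s': 19.175, 'tcp_pos': [0.4545, 0.3074, 0.2956], 'eef_rot': [179.9961, 0.0003, -149.0258], 'contact_force': [-0.463, 0.7734, -4.0407], 'moment': [-0.092, 0.219, -0.0364], 'gripper_width': 0.0236, 'joints': [54.5351, 6.4021, -8.9866, -0.0036, -74.6095, -113.5599]}
```

{"method": "step_arm", "body": {"commands": [[[1.5,3.6,20],0],[[0,0,50],0],[[0,0,55],0],[[0,0,55],0],[[0,0,45],0],[[0,0,20],0],[[0,0,10],0],[[0,0,4],0],[[0,0,0],0]]}}

```text
time_s: 20.3
tcp_pos: [0.4517, 0.3104, 0.0373]
eef_rot: [180.0, 0.1, -149.0]
contact_force: [0.2, 0.3, -4.1]
gripper_width: 0.024
```

{"method": "step_arm", "body": {"commands": [[[0,0,0],0],[[0,0,0],0],[[0,0,0],0],[[0,0,0],0]], "grip_force": 10}}

```text
time_s: 20.8
tcp_pos: [0.4516, 0.3104, 0.0371]
eef_rot: [180.0, 0.1, -149.0]
contact_force: [-0.9, 0.3, 0.4]
gripper_width: 0.024
```

```bash
python3 - <<'E'
from m import *
st();yel(.097,(450,253))
c=cap('scene');cv2.imwrite('pics/z12.png',cv2.resize(c['img'][150:350,330:550],(660,600))[:,:,::-1])
E
```

```text
{'time_s': 20.8, 'tcp_pos': [0.4516, 0.3104, 0.0371], 'eef_rot': [179.9733, 0.0766, -149.0011], 'contact_force': [-0.881, 0.2978, 0.3547], 'moment': [0.2261, 0.0414, 0.0437], 'gripper_width': 0.024, 'joints': [54.9893, 20.1321, -28.6142, 0.0103, -41.173, -113.9981]}
yel scene [455.5 250.8] 323 [0.5152 0.346  0.0265] [0.5142 0.3468 0.0944]
```

View pics/z12.png

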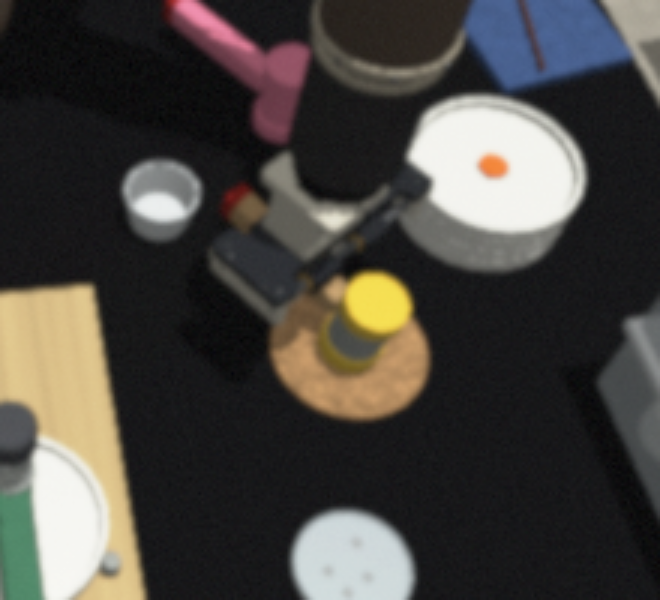

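{"method": "step_arm", "body": {"commands": [[[0,0,3],0],[[0,0,3],0],[[0,0,1.3],0],[[0,0,0],0],[[0,0,0],0]]}}

```text
time_s: 21.52
tcp_pos: [0.4514, 0.3099, 0.029]
eef_rot: [-180.0, 0.0, -149.0]
contact_force: [-0.4, -1.0, -2.8]
gripper_width: 0.0242
```

```bash
python3 - <<'E'
from m import *
st();yel(.091,(450,253))
E
```

```text
{'time_s': 21.525, 'tcp_pos': [0.4514, 0.3099, 0.029], 'eef_rot': [-179.9968, 0.0012, -149.0204], 'contact_force': [-0.4137, -1.0455, -2.7894], 'moment': [-0.3543, 0.3342, -0.0077], 'gripper_width': 0.0242, 'joints': [54.9778, 20.8002, -29.0068, 0.0053, -40.1932, -114.0023]}
yel scene [454.1 250.2] 315 [0.5093 0.3457 0.0264] [0.5108 0.3453 0.0926]
```

{"method": "step_arm", "body": {"commands": [[[0,0,0],0],[[0,0,0],0],[[0,0,0],0],[[0,0,0],0],[[0,0,0],0],[[0,0,-20],0],[[0,0,-40],0],[[0,0,-40],0],[[0,0,-40],0],[[0,0,-20],0]], "gripper": 0}}

```text
time_s: 22.82
tcp_pos: [0.4519, 0.3105, 0.1919]
eef_rot: [179.9, 0.2, -149.0]
contact_force: [-0.7, -0.3, 0.4]
gripper_width: 0.0875
```

```bash
python3 - <<'E'
from m import *
st();yel(.091,(450,253));delta([*J(-130,0),.19],-182.85)
c=cap('scene');cv2.imwrite('pics/z13.png',cv2.resize(c['img'][150:350,330:550],(660,600))[:,:,::-1])
E
```

```text
{'time_s': 22.825, 'tcp_pos': [0.4519, 0.3105, 0.1919], 'eef_rot': [179.9418, 0.188, -148.9997], 'contact_force': [-0.691, -0.2744, 0.4295], 'moment': [0.0409, 0.0158, 0.0147], 'gripper_width': 0.0875, 'joints': [54.9859, 10.0399, -18.4774, 0.0266, -61.2873, -113.9982]}
yel scene [453.3 249.6] 315 [0.5074 0.3442 0.0264] [0.5087 0.3441 0.0922]
shift [ 105.5 -272.7    2.9] dist 292.4 twist 33.87 t 22.88
```

View pics/z13.png

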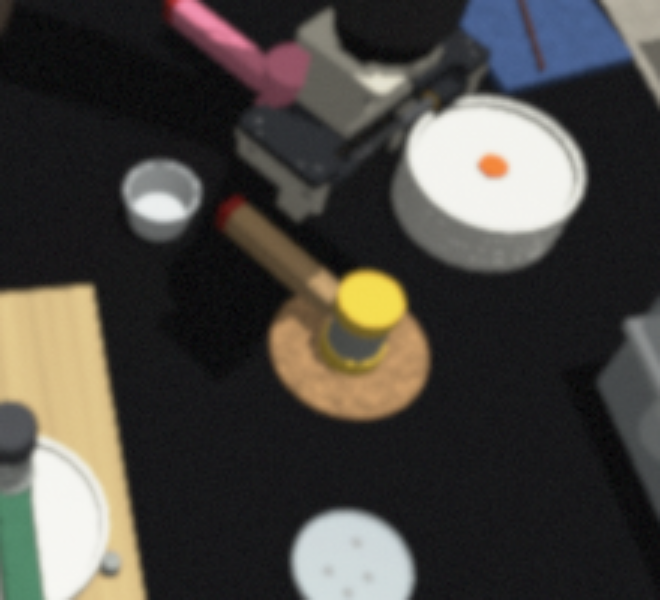

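{"method": "step_arm", "body": {"commands": [[[7,-18,0],0],[[18,-44,0],0],[[20,-50,0],0],[[20,-50,0],0],[[20,-50,0],0],[[14,-40,0],0],[[7,-20,0],0],[[0,0,0],10],[[0,0,0],10],[[0,0,0],10],[[0,0,0],3.9],[[0,0,0],0]], "gripper": 1}}

```text
time_s: 24.42
tcp_pos: [0.4996, 0.0213, 0.1882]
eef_rot: [-180.0, -0.1, 177.1]
contact_force: [0.7, 0.4, -0.3]
gripper_width: 0.0006
```

```bash
python3 - <<'E'
from m import *
st();delta([*J(-76.5,0),.036],-182.85)
E
```

```text
{'time_s': 24.425, 'tcp_pos': [0.4996, 0.0213, 0.1882], 'eef_rot': [-179.9581, -0.1036, 177.0928], 'contact_force': [0.6611, 0.3833, -0.2623], 'moment': [-0.0822, -0.0426, 0.0268], 'gripper_width': 0.0006, 'joints': [24.985, 5.7816, -24.1075, -0.0132, -60.2221, -117.8856]}
shift [-56.8   2.  152.1] dist 162.4 twist -0.06 t 24.43
```

{"method": "step_arm", "body": {"commands": [[[0,0,30],0],[[0,0,50],0],[[0,0,40],0],[[0,0,20],0],[[-20,1,6],0],[[-20,1,0],0],[[-12,0,0],0],[[-5,0,0],0],[[0,0,0],0]]}}

```text
time_s: 25.55
tcp_pos: [0.5572, 0.021, 0.0432]
eef_rot: [-180.0, -0.0, 177.1]
contact_force: [-0.3, -0.8, -0.4]
gripper_width: 0.0005
```

```bash
python3 - <<'E'
from m import *
st();delta([*J(-76.5,0),.0305],-182.85)
E
```

```text
{'time_s': 25.55, 'tcp_pos': [0.5572, 0.021, 0.0432], 'eef_rot': [-179.9983, -0.0188, 177.0886], 'contact_force': [-0.3175, -0.8309, -0.407], 'moment': [0.0371, 0.0159, 0.006], 'gripper_width': 0.0005, 'joints': [22.2752, 20.4274, -26.9886, -0.0096, -42.6017, -115.1795]}
shift [ 1.  -0.8 12.7] dist 12.7 twist -0.06 t 25.55
```

{"method": "step_arm", "body": {"commands": [[[0.5,-0.5,7],0],[[0,0,4],0],[[0,0,2],0],[[0,0,1],0],[[0,0,0],0]]}}

```text
time_s: 26.18
tcp_pos: [0.5564, 0.0207, 0.031]
eef_rot: [-180.0, -0.0, 177.1]
contact_force: [-8.6, 1.1, 20.4]
gripper_width: 0.0006
```

```bash
python3 - <<'E'
from m import *
st()
E
```

```text
{'time_s': 26.175, 'tcp_pos': [0.5564, 0.0207, 0.031], 'eef_rot': [-179.975, -0.0066, 177.1395], 'contact_force': [-8.6372, 1.1198, 20.4279], 'moment': [0.3584, 3.2351, 0.0567], 'gripper_width': 0.0006, 'joints': [22.2916, 21.3336, -27.7214, 0.0302, -40.9615, -115.175]}
```

{"method": "step_arm", "body": {"commands": [[[0,0,-1.2],0],[[2,0,0],0],[[4,0,0],0],[[6,0,0],0]]}}

```text
time_s: 26.68
tcp_pos: [0.5465, 0.0219, 0.0311]
eef_rot: [179.9, 0.2, 177.1]
contact_force: [2.8, -0.1, 4.9]
gripper_width: 0.0008
```

```bash
python3 - <<'E'
from m import *
st()
c=cap('scene');cv2.imwrite('pics/z14.png',cv2.resize(c['img'][200:400,230:450],(660,600))[:,:,::-1])
E
```

```text
{'time_s': 26.675, 'tcp_pos': [0.5465, 0.0219, 0.0311], 'eef_rot': [179.9456, 0.1845, 177.1232], 'contact_force': [2.7766, -0.0824, 4.918], 'moment': [-0.0372, -1.0722, 0.0137], 'gripper_width': 0.0008, 'joints': [22.8481, 20.4867, -29.1572, 0.0482, -40.1664, -115.7616]}
```

View pics/z14.png

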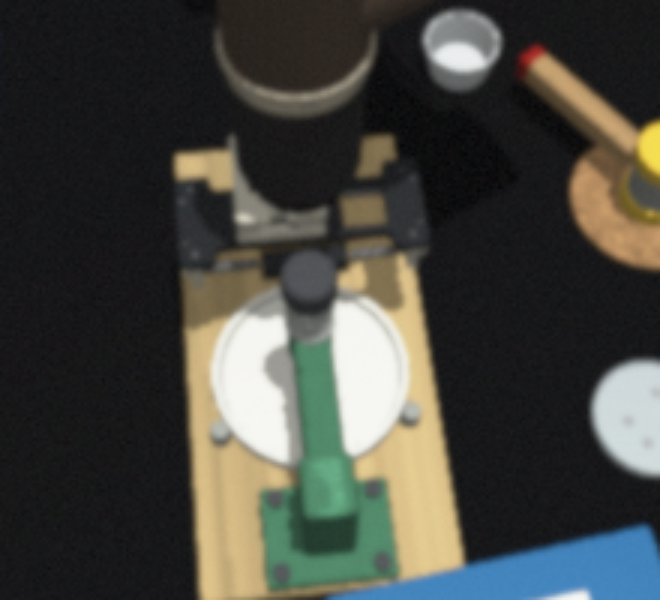

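The lid hasn't moved: the fingertips only slipped on its rim. I'll hook the rim from inside with one finger instead, keeping the gripper offset to the right so its body stays clear of the boss.

{"method": "step_arm", "body": {"commands": [[[0,0,-10],0],[[15,-5,-15],0],[[25,-20,0],0],[[10,-20,0],0],[[0,-9,0],0],[[0,0,0],0],[[0,0,0],0],[[0,0,0],0]], "gripper": 0}}

```text
time_s: 27.72
tcp_pos: [0.4926, -0.0297, 0.0553]
eef_rot: [-180.0, -0.0, 177.1]
contact_force: [1.0, -0.2, -0.6]
gripper_width: 0.0746
```

```bash
python3 - <<'E'
from m import *
st();delta([*J(-62,-53,(.633,.016)),.045],-182.85)
c=cap('scene','s15.png');cv2.imwrite('pics/z15.png',cv2.resize(c['img'][200:400,230:450],(660,600))[:,:,::-1])
E
```

```text
{'time_s': 27.725, 'tcp_pos': [0.4926, -0.0297, 0.0553], 'eef_rot': [-179.9935, -0.01, 177.1056], 'contact_force': [0.9848, -0.195, -0.6122], 'moment': [-0.0356, -0.0297, -0.0092], 'gripper_width': 0.0746, 'joints': [19.4171, 14.3281, -34.3847, 0.0034, -41.2989, -112.314]}
shift [-75.9  -0.3  10.3] dist 76.6 twist -0.04 t 27.73
```

View pics/z15.png

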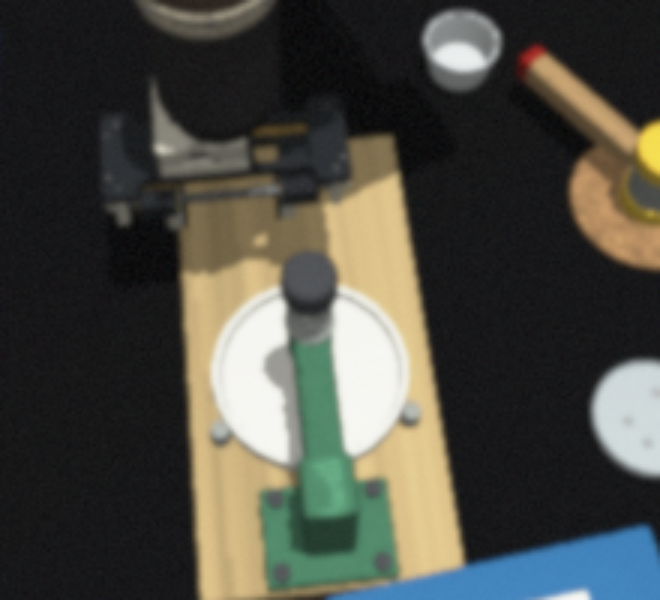

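{"method": "step_arm", "body": {"commands": [[[-20,0,5],0],[[-25,0,5],0],[[-15,0,0],0],[[-8,0,0],0],[[0,0,0],0]]}}

```text
time_s: 28.4
tcp_pos: [0.5602, -0.0335, 0.0454]
eef_rot: [180.0, -0.0, 177.1]
contact_force: [-0.4, -1.0, -0.5]
gripper_width: 0.0876
```

```bash
python3 - <<'E'
from m import *
st();delta([*J(-62,-53,(.633,.016)),.026],-182.85)
c=cap('scene');P=pts(c);j=(P[...,:2]-[.633,.016])
a=np.radians(-2.85);j=np.stack([j[...,0]*np.cos(a)+j[...,1]*np.sin(a),-j[...,0]*np.sin(a)+j[...,1]*np.cos(a)],-1)*1e3
for lo,hi in((90,110),(110,130),(130,160),(160,200),(200,260)):
    for y0,y1 in((-150,-100),(-100,-55),(-55,-25),(-25,25),(25,60)):
        m=(P[...,2]*1e3>lo)&(P[...,2]*1e3<hi)&(j[...,0]<-24)&(j[...,0]>-200)&(j[...,1]>y0)&(j[...,1]<y1)
        if m.sum()>5:print(lo,y0,m.sum(),np.percentile(j[m][:,0],[50,95,99]).round())
cv2.imwrite('pics/z16.png',cv2.resize(c['img'][200:400,230:450],(660,600))[:,:,::-1])
E
```

```text
{'time_s': 28.4, 'tcp_pos': [0.5602, -0.0335, 0.0454], 'eef_rot': [179.9989, -0.0093, 177.0733], 'contact_force': [-0.4096, -0.9681, -0.523], 'moment': [-0.0295, -0.0051, -0.0071], 'gripper_width': 0.0876, 'joints': [16.5638, 20.5307, -26.4102, -0.006, -43.0676, -109.4861]}
shift [-8.2  0.  19.4] dist 21.1 twist -0.08 t 28.4
110 -150 56 [-33. -31. -31.]
110 -100 52 [-42. -39. -39.]
110 -55 32 [-42. -39. -39.]
110 -25 8 [-41. -39. -39.]
110 25 14 [-32. -31. -30.]
130 -150 648 [-59. -32. -32.]
130 -100 94 [-46. -41. -39.]
130 -55 89 [-47. -41. -39.]
130 -25 404 [-76. -43. -34.]
130 25 266 [-65. -32. -31.]
160 -150 6 [-49. -47. -47.]
160 -100 87 [-49. -46. -45.]
160 -55 31 [-48. -46. -37.]
200 -150 36 [-55. -35. -34.]
200 -100 286 [-36. -26. -25.]
200 -55 136 [-32. -25. -24.]
200 -25 41 [-44. -36. -35.]
```

View pics/z16.png

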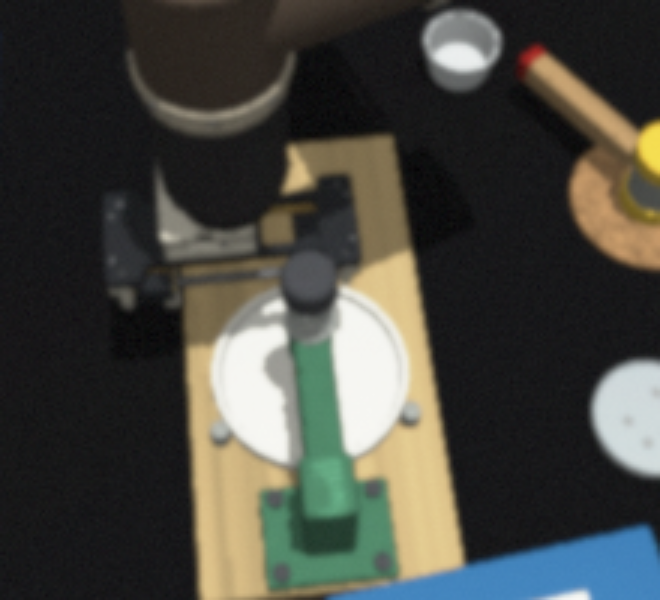

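{"method": "step_arm", "body": {"commands": [[[-5,0,0],0],[[-3.5,0,5],0],[[0,0,9],0],[[0,0,4],0],[[0,0,1],0],[[0,0,0],0]]}}

```text
time_s: 29.2
tcp_pos: [0.5686, -0.0339, 0.0263]
eef_rot: [-180.0, -0.0, 177.1]
contact_force: [-0.7, 0.1, -0.5]
gripper_width: 0.0875
```

```bash
python3 - <<'E'
from m import *
st();delta([*J(-62,-53,(.633,.016)),.026],-182.85)
E
```

```text
{'time_s': 29.2, 'tcp_pos': [0.5686, -0.0339, 0.0263], 'eef_rot': [-179.9937, -0.0129, 177.0895], 'contact_force': [-0.6506, 0.1104, -0.4639], 'moment': [-0.0222, 0.0271, 0.01], 'gripper_width': 0.0875, 'joints': [16.2614, 22.672, -26.2613, 0.0026, -41.081, -109.1739]}
shift [0.2 0.1 0.3] dist 0.4 twist -0.06 t 29.2
```

{"method": "step_arm", "body": {"commands": [[[3,0,0],0],[[5,0,0],0],[[8,0,0],0],[[8,0,0],0],[[8,0,0],0],[[5,0,0],0],[[3,0,0],0],[[0,0,0],0]]}}

```text
time_s: 30.2
tcp_pos: [0.5285, -0.0319, 0.0265]
eef_rot: [-180.0, -0.0, 177.1]
contact_force: [-0.4, 0.2, 0.1]
gripper_width: 0.0875
```

```bash
python3 - <<'E'
from m import *
st()
c=cap('scene');cv2.imwrite('pics/z17.png',cv2.resize(c['img'][200:400,230:450],(660,600))[:,:,::-1])
E
```

```text
{'time_s': 30.2, 'tcp_pos': [0.5285, -0.0319, 0.0265], 'eef_rot': [-179.9972, -0.0153, 177.0924], 'contact_force': [-0.414, 0.1703, 0.0898], 'moment': [0.0126, 0.0088, -0.0037], 'gripper_width': 0.0875, 'joints': [17.7847, 19.6678, -31.4328, -0.0045, -38.9147, -110.6888]}
```

View pics/z17.png

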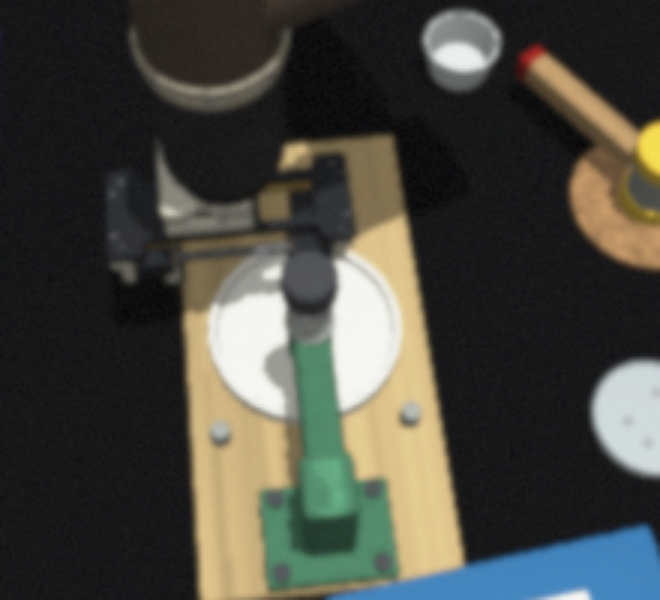

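{"method": "step_arm", "body": {"commands": [[[4,0,0],0],[[8,0,0],0],[[9,0,0],0],[[9,0,0],0],[[9,0,0],0],[[9,0,0],0],[[9,0,0],0],[[9,0,0],0],[[8,0,0],0],[[6,0,0],0],[[4,0,0],0],[[2,0,0],0],[[1,0,0],0],[[0,0,0],0],[[-3,0,0],0],[[0,0,-10],0],[[0,0,-40],0],[[0,0,-50],0],[[0,0,-50],0],[[0,0,0],0]]}}

```text
time_s: 32.75
tcp_pos: [0.4472, -0.0271, 0.1811]
eef_rot: [179.8, 0.5, 177.1]
contact_force: [-0.9, 0.1, -0.8]
gripper_width: 0.0876
```

{"method": "step_arm", "body": {"commands": [[[0,-20,0],0],[[0,-50,0],0],[[0,-55,0],0],[[0,-55,0],0],[[0,-50,0],0],[[0,-20,0],0],[[0,0,0],0]]}}

```text
time_s: 33.62
tcp_pos: [0.4313, -0.2784, 0.1759]
eef_rot: [180.0, -0.1, 176.9]
contact_force: [-1.1, 0.2, 0.7]
gripper_width: 0.0875
```

```bash
python3 - <<'E'
from m import *
st();yel(.091,(450,253))
Z=[]
for i in range(6):
    c=cap('top');P=pts(c);Z.append(P[...,2])
Z=np.median(Z,0)*1e3
cv2.imwrite('pics/z18t.png',cv2.resize(c['img'][110:310,170:390],(660,600))[:,:,::-1])
h=cv2.cvtColor(c['img'],cv2.COLOR_RGB2HSV);H,S,V=[h[...,i].astype(int) for i in range(3)]
lid,cc,a=blob((S<60)&(V>150),(323,215),300);f=circ(lid,c,.031);print('lid',f);a_=np.radians(2.85);d=f[:2]-[.633,.016];print('jig x,y',d[0]*np.cos(a_)-d[1]*np.sin(a_),d[0]*np.sin(a_)+d[1]*np.cos(a_))
pl,cc,a=blob((H<16)&(S>110)&(V>60),(323,229));u,v=np.round(cc).astype(int);print('plug',cc,a,np.median(Z[pl]),'panel',np.median(Z[v-16:v-9,u-8:u+9]),np.median(Z[v+10:v+17,u-8:u+9]),'rim pct')
cap('scene','s18.png')
E
```

```text
{'time_s': 33.625, 'tcp_pos': [0.4313, -0.2784, 0.1759], 'eef_rot': [179.9797, -0.0887, 176.9275], 'contact_force': [-1.1394, 0.2206, 0.6648], 'moment': [-0.026, 0.0742, -0.0316], 'gripper_width': 0.0875, 'joints': [-10.9111, 7.7148, -23.6096, -0.0094, -58.7662, -82.1565]}
yel scene [453.3 249.7] 317 [0.5075 0.3442 0.0264] [0.5086 0.3443 0.0918]
lid [0.50668126 0.02356345 0.07834263]
jig x,y -0.12653856335312805 0.001273353204231529
plug [324.72727273 230.84848485] 33 25.137306799441927 panel 22.286687024393736 22.63805107876038 rim pct
```

View pics/s18.png

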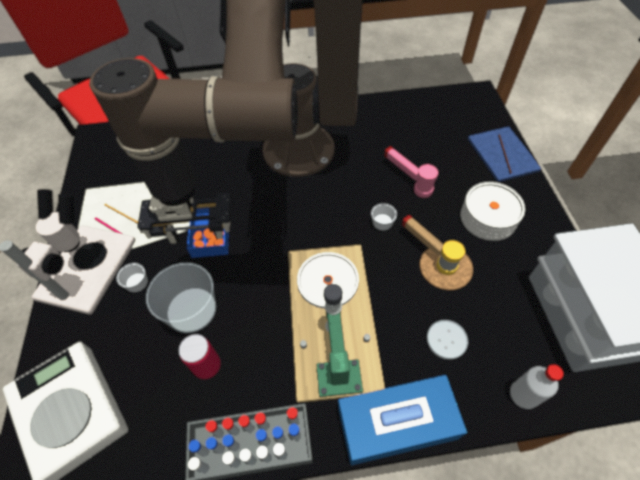

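View pics/z18t.png

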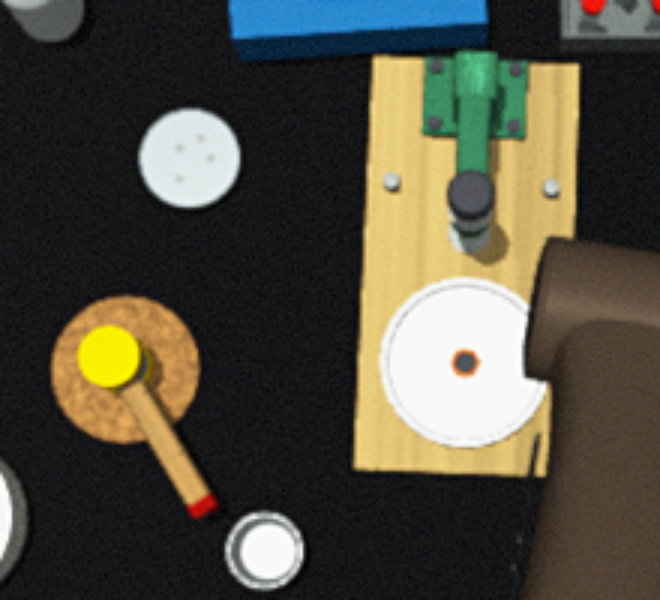

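```bash
python3 - <<'E'
from m import *
Z=[];A=[]
for n,p in(('scene',(328,280)),('top',(324.7,230.8))):
  q=[]
  for i in range(10):
    c=cap(n);z=pts(c)[...,2]*1e3;q.append(z)
  z=np.mean(q,0);h=cv2.cvtColor(c['img'],cv2.COLOR_RGB2HSV);H,S,V=[h[...,i].astype(int) for i in range(3)]
  pl,cc,a=blob((H<16)&(S>110)&(V>60),p);k=np.ones((3,3),np.uint8);u,v=np.round(cc).astype(int)
  core=np.zeros_like(pl);core[v-2:v+3,u-2:u+3]=1
  print(n,cc,np.median(z[core]), 'panel left/right',np.median(z[v-3:v+4,u-18:u-9]),np.median(z[v-3:v+4,u+10:u+19]))
print(close_job())
E
```

```text
scene [328.5        281.22222222] 26.87325231261636 panel left/right 24.004250251588253 23.912450924329466
top [324.74193548 230.58064516] 25.189596099592148 panel left/right 22.39340924641207 22.278922349261453
the job is handed in; nothing more can be done
None
```

The plug is driven home, the mallet is back on its pad and the lid is out from under the setter. I handed the job in at about 35 s of the 64 s allowed; `close_job` reports no verdict.

- **Seating the lid:** I pushed it along the board against both pins. It stopped firmly at about 10 N, and the top view put its centre within 1 mm of the setter axis.
- **Striking:** The first blow turned the mallet about 10° in the grip, so I struck again at about 0.35 m/s. That one read about 60 N at the wrist at the bottom of the stroke, which points to the setter reaching its stop. It turned the mallet further, to about 17°.
- **Mallet:** It went upright again when I eased the grip just above the pad. My last check showed it standing at (0.508, 0.344), about 2 mm from the pad's centre, with its axes roughly as at the start.
- **Lid out:** My first try, drawing it by friction on the rim, only slipped and did not move it. I then hooked the rim from inside with one finger and drew it to jig x = -127 mm, y = +1 mm, so its rear edge is about 47 mm in front of the setter axis.

**Final checks:** The plug's top measured 2.8 to 2.9 mm above the panel in both cameras, against 3 mm when fully home. Depth noise limits that to about half a millimetre, and the two cameras' absolute heights differed by about 1.7 mm. The other things on the bench looked unmoved in the last pictures, though I did not measure them.

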